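Eject the copper sample carrier and set it between the standards

TASK

Clear the little amber vial off the blue-and-white ejector rack and stand it upright in the yellow tray, then push the red tab behind the copper-faced sample carrier all the way so that its spring slide ejects the carrier onto the rack's white apron, and let the slide spring back. Set the carrier flat on the green glass plate, copper face up, midway between the pale and the dark standard, in line with them, its long side running along their row. Leave the two black-faced carriers in their bays, and do not disturb the standards or the bottle, jar and cup.

Things in the scene. Friction and masses are not known exactly. Their poses are not given: they have to be found in the camera images.
- rack: Fixed ejector rack 150 (x) x 172 (y) mm, origin under its centre. White floor 8 mm thick; x < 0 is the open apron. At x 0 to 75 mm: three open-topped bays at y = -56, 0, 56, each 37.5 wide, mouths at x = 0, blue walls between (top z = 32), low wall behind (x 69 to 75, top z = 28). A side clip holds each carrier by about 2 N; slides push them along -x onto the apron.
- tab0 (a point): Middle of the top end of the red tab of the slide in the bay at rack y = -56 mm; at rest at rack x = 53, z = 64 mm. The tab is an upright plate 8 mm thick (rack x), 24 wide (y), z = 26 to 64. The push block under it, 12 mm long in x, touches the back of the carrier at rest.
- tab1 (a point): The same for the middle bay (rack y = 0).
- tab2 (a point): The same for the bay at rack y = +56 mm.
- slide0 (a joint): Travel of the slide with tab0: 0 at rest (spring home), grows as it is pushed along the rack's -x, to 0.052 m at its end stop. The spring resists with 3 N at first and 7 N at the end, and takes the slide home when it is let go.
- slide1 (a joint): The same for tab1.
- slide2 (a joint): The same for tab2.
- copper_carrier: Sample carrier, copper face on top: grey block 46 (x) x 36 (y) x 22 mm high, about 60 g, origin at the centre of its underside. Starts in one of the bays, 23 mm behind the mouth, long side along rack x, on the 8 mm floor. A full push leaves its centre about 29 mm out from the mouth, clear of the walls.
- black_carrier_a: Another carrier of the same size with a black face, in another bay: stays there.
- black_carrier_b: The other black-faced carrier: stays in its bay.
- vial: Amber glass vial with a white cap, 26 mm diameter, 50 mm high, about 40 g, origin at the centre of its underside. It starts upright on the apron, in the way of the copper carrier.
- tray: Fixed shallow yellow tray, 90 x 90 x 16 mm high, walls and floor 4 to 5 mm thick; origin under its centre.
- plate: Fixed plate with a green glass top, 100 (x) x 200 (y) x 16 mm high; origin under its centre.
- pale_standard: Pale standard: loose white block 40 x 40 x 26 mm high with an aluminium disc on top, standing on the plate; origin at the centre of its underside. The dark standard is 114 mm from it, centre to centre, along its own -y.
- dark_standard: Dark standard: the same block in black, squared up with the pale one.
- bottle: Amber bottle, 54 mm diameter, 130 mm high, behind the plate; origin under its centre. Bystander.
- jar: White jar with a blue cap, 56 mm diameter, 75 mm high, behind the rack; origin under its centre. Bystander.
- cup: Steel cup, 52 mm diameter at the rim, 50 mm high, before the rack's apron; origin under its centre. Bystander.

How it is judged:
On the way, in this order (a step that is already met when the one before it is completed fails the run):
1. the vial stands upright in the yellow tray (x of vial in the frame of tray between -0.036 and 0.036 m and y of vial in the frame of tray between -0.036 and 0.036 m and z of vial in the frame of tray below 0.01 m and angle between vial's own z axis and vertical below 0.12 rad), for 0.2 s.
2. a slide is pushed at least 44 mm and the copper carrier is out on the apron, flat (value of joint any of slide0, slide1, slide2 above 0.044 m and x of copper_carrier in the frame of rack between -0.075 and -0.016 m and z of copper_carrier in the frame of rack between 0.004 and 0.012 m), for 0.1 s.
At the end, for the whole second after the job is handed in: Copper carrier still, flat, face up on the plate, within 8 mm of the midpoint of the standards, long side within 0.14 rad of their row; vial upright inside the tray; slides home (4 mm); moved under: black carriers 8 mm, standards 10 mm, bottle, jar, cup 20 mm and upright (all of step 1 and x of copper_carrier in the frame of pale_standard between -0.008 and 0.008 m and y of copper_carrier in the frame of pale_standard between -0.065 and -0.049 m and z of copper_carrier in the frame of pale_standard between -0.003 and 0.003 m and angle between the x axis of copper_carrier and the y axis of pale_standard, either way round below 0.14 rad and angle between copper_carrier's own z axis and vertical below 0.08 rad and linear speed of copper_carrier below 0.01 m/s and value of joint each of slide0, slide1, slide2 below 0.004 m and distance of each of black_carrier_a, black_carrier_b from where it was at the start of the episode below 0.008 m and distance of each of pale_standard, dark_standard from where it was at the start of the episode below 0.01 m and distance of each of bottle, jar, cup from where it was at the start of the episode below 0.02 m and angle between each of bottle, jar, cup's own z axis and vertical below 0.15 rad); the robot touches nothing.
It fails at once if a black-faced carrier is pushed from its place (8 mm) (distance of any of black_carrier_a, black_carrier_b from where it was at the start of the episode above 0.008 m).
It fails at once if a standard is pushed from its place (10 mm) (distance of any of pale_standard, dark_standard from where it was at the start of the episode above 0.01 m).
It fails at once if the bottle, jar or cup is knocked (moved 20 mm or tipped 0.3 rad) (distance of any of bottle, jar, cup from where it was at the start of the episode above 0.02 m or angle between any of bottle, jar, cup's own z axis and vertical above 0.3 rad).
It fails at once if the copper carrier is tipped over (1 rad) (angle between copper_carrier's own z axis and vertical above 1 rad).
It also fails if it takes over 72 s, if anything falls off the work surface, if the arm or the gripper's body presses on something with over 40 N, if the wrist force passes 120 N, or if a joint passes its speed limit or range.

ROBOT

A 7-joint arm with a two-finger parallel gripper is mounted at the origin on the work surface. World frame = base frame: x ahead of the robot, y to its left, z up, the work surface at z = 0. Lengths are in m, angles in rad, forces in N, time in s.
With the tool pointing down it reaches from about 0.425 to 0.925 m from the base axis. Payload 6.8 kg.
Tool frame: the origin (TCP) lies midway between the tips of the shut fingers; the grasp point (between the pads) lies 19 mm behind it; z points along the fingers, x is the direction in which the jaws open and shut, and the axes are right-handed (so a half turn about z gives the same grasp; the last joint's range is limited). The gripper opens to 85 mm and grips with 20 to 120 N. Pads are 22 mm wide; open, the fingers measure 114 mm over their backs; the gripper's body (76 mm by 85 mm) begins 54 mm behind the grasp point. The pads swing forward as they close: fully open they stand 13 mm farther back than shut.
Start: joints at [1.17, 0.477, 0.022, 1.555, -0.011, 1.109, -0.083], TCP at [0.195, -0.646, 0.192] pointing down, gripper open.
Joint ranges: [-2.96, 2.96], [-0.34, 2.1], [-1.41, 1.46], [0.24, 2.44], [-1.37, 4.51], [0.17, 1.92], [-2.96, 2.96]. Speed limits (rad/s): [2.39, 2.39, 3.14, 3.14, 3.14, 3.14, 3.14].

INTERFACE

Orientations are given as a unit quaternion [w, x, y, z].
In Python, from station import bot, imaging, nets gives the robot as it stands. The module is installed in compiled form; this text tells all that it offers.
- The arm moves only by the tool apply_moves, never from a script. Its argument "moves" is text: rows parted by semicolons, each of 7 numbers parted by spaces: the gripper command: -1 is fully open, 1 is shut, values between are in proportion, then the shift along the tool's x, y, z normalised to -1 to 1, where 1 is 120 mm, then the turn, a rotation vector about the tool's x, y, z normalised to -1 to 1, where 1 is 4 degrees. In form: hand dx dy dz rx ry rz; .... A call has 1 to 12 rows; each row shifts and turns the commanded pose from where the row before left it, along the tool's axes as they then stand; what a row does not reach is not made up. A row lasts 1/12 s, in which the tool goes at most 41.7 mm and 7.16 degrees, less where a joint would pass 70% of its speed; a pose out of reach is approached as far as the arm can. A call with a number of a shift or a turn outside -1 to 1 is refused whole. A call with a gripper value outside its range is refused whole. The fingers move at their own pace and stop on an object; "force" is the grip in N (left out, the last holds). Time passes only in rows, so rows that do not move let the fingers close. It gives the time, the measured TCP pose, the force and the opening at its end, in the units of the state.
- bot.get_obs(): the state, without advancing time (a new reading comes with each control period).
- imaging.read_camera(name): name is "side" or "top" or "wrist"; returns a dict with "image" (480x640x3 uint8, red, green, blue), "fx", "fy", "cx", "cy" (pixels), "view" (4x4, takes a point from world to camera coordinates); the wrist camera has in their place "mount" (4x4, takes a point from camera to tool coordinates, whose origin is the TCP and whose axes are the tool frame's). Camera axes: x right, y down, z forward; pixel columns grow to the right and rows downward; lengths in m; the calibration is good to about 2 mm. A picture is of the moment at which its call begins: read the wrist's pose just before it. There is no depth.
- bot.hand_in(): hands the job in, once; it reports no verdict.
Trained networks look in a picture, given as the dict that the camera call returned (one of the last four; its "shot" number tells which), for a name from the list of things; names that differ only in an ending like _2 or _b are one class to them, and where a whole thing is asked for, a point or a joint stands for the part that bears it (a point fixed in the world has none). Each returns a list of dicts, best first, with "score" (0 to 1); they miss things now and then, are a little off and sometimes report something else, mostly with a low value. They report only what shows in the picture. A call takes as long as a camera call.
- nets.spot_in(picture, name): "rect" ([left, top, right, bottom] in pixels, round what is visible of it).
- nets.outline_of(picture, name): "region" (480x640 bool, what is visible of it) and "rect" ([left, top, right, bottom] in pixels, round what is visible of it).
- nets.spot_point(picture, name): "location" ([column, row] in pixels: a listed point, or the origin of a listed thing).
The state is a dict: "t": time; "q": joint angles; "joint_vel": joint speeds; "joint_torque": joint torques, N m; "eef_pos": TCP position; "tool_rot": TCP orientation; "contact_force": force on the tool from outside, world axes, zero at the start; "torque": the same for the moment, N m; "gripper_width": opening from 0.0 (shut) to 1.0 (fully open).
Only numpy, scipy, OpenCV 4.12 (cv2) and the standard library are available. Lean on these libraries where they do the work, as an engineer would, in place of code of your own. Each camera call takes 0.05 s, during which the arm holds its last target.

## Working session

There is one attempt and no reset: what is moved stays moved. The work goes in short steps, Python scripts to look and compute and a tool call to move; the robot and the scene stay as the last step left them, time stands still between calls to the robot, and variables do not carry over. Pictures are saved under pics/ and viewed, and the job is handed in when it is done.

Besides the shell and the picture viewer there is one more tool, called after "Call:" as name(argument=value, ...), one argument or row to a line, values as JSON. apply_moves: Moves the arm, as the interface text tells. Scaled input: -1 to 1 covers 120 mm each way for a shift and 4 degrees each way for a turn. Its arguments: {"type":"object","properties":{"moves":{"type":"string"},"force":{"type":"number"}},"required":["moves"]}

```bash
mkdir -p pics; python3 - <<'E'
from station import bot, imaging, nets
import cv2,numpy as np
o=bot.get_obs();print({k:np.round(v,3).tolist() for k,v in o.items()})
for n in ["side","top"]:
    p=imaging.read_camera(n);cv2.imwrite(f"pics/{n}0.png",p["image"][:,:,::-1])
    print(n,p["fx"],p["fy"],p["cx"],p["cy"],np.round(p["view"],4).tolist())
    for t in ["rack","tab0","tab1","tab2","copper_carrier","black_carrier_a","vial","tray","plate","pale_standard","dark_standard","bottle","jar","cup"]:
        print(t,[(np.round(r["location"],1).tolist(),round(r["score"],2)) for r in nets.spot_point(p,t)[:3]],[(np.round(r["rect"]).tolist(),round(r["score"],2)) for r in nets.spot_in(p,t)[:2]])
E
```

```text
{'t': 0.0, 'q': [1.17, 0.478, 0.022, 1.556, -0.012, 1.109, -0.083], 'joint_vel': [0.001, 0.002, 0.002, -0.001, -0.001, 0.0, -0.0], 'joint_torque': [-0.0, -59.644, 1.608, -28.119, 0.012, 0.009, 0.0], 'eef_pos': [0.195, -0.646, 0.191], 'tool_rot': [-0.001, 0.803, -0.596, -0.001], 'contact_force': [-0.317, 0.125, -0.529], 'torque': [-0.024, -0.036, -0.046], 'gripper_width': 1.0}
side 459.6815860134322 459.6815860134322 323.493371630599 231.94155664602562 [[0.7951, -0.6062, -0.0155, -0.4258], [-0.3632, -0.4557, -0.8127, 0.2556], [0.4856, 0.6518, -0.5825, 0.5855], [0.0, 0.0, 0.0, 1.0]]
rack [([407.1, 329.8], 0.56)] [([337.0, 263.0, 481.0, 389.0], 0.78)]
tab0 [([437.6, 288.3], 0.87), ([459.0, 309.2], 0.75), ([412.5, 266.0], 0.51)] [([445.0, 304.0, 470.0, 332.0], 0.85), ([429.0, 284.0, 443.0, 312.0], 0.67)]
tab1 [([437.6, 288.3], 0.87), ([459.0, 309.2], 0.75), ([412.5, 266.0], 0.51)] [([445.0, 304.0, 470.0, 332.0], 0.85), ([429.0, 284.0, 443.0, 312.0], 0.67)]
tab2 [([437.6, 288.3], 0.87), ([459.0, 309.2], 0.75), ([412.5, 266.0], 0.51)] [([445.0, 304.0, 470.0, 332.0], 0.85), ([429.0, 284.0, 
[... 2342 characters left out ...]
[414.0, 128.0, 458.0, 172.0], 0.41)]
plate [([180.8, 232.3], 0.74), ([489.2, 215.6], 0.36)] [([114.0, 188.0, 250.0, 282.0], 0.85), ([430.0, 220.0, 455.0, 254.0], 0.4)]
pale_standard [([143.3, 214.5], 0.62)] [([128.0, 197.0, 165.0, 231.0], 0.91), ([381.0, 191.0, 503.0, 302.0], 0.5)]
dark_standard [([211.2, 243.5], 0.74)] [([195.0, 225.0, 226.0, 256.0], 0.81)]
bottle [([417.4, 204.2], 0.69), ([229.4, 183.5], 0.64), ([147.0, 216.8], 0.5)] [([208.0, 155.0, 246.0, 198.0], 0.57), ([464.0, 222.0, 495.0, 256.0], 0.38)]
jar [([430.4, 157.8], 0.81), ([231.5, 182.5], 0.49), ([409.3, 231.8], 0.27)] [([415.0, 128.0, 458.0, 170.0], 0.98)]
cup [([424.1, 317.7], 0.74)] [([412.0, 301.0, 448.0, 335.0], 0.94)]
```

```bash
python3 -c "
import cv2
a=cv2.imread('pics/top0.png');cv2.imwrite('pics/top0c.png',cv2.resize(a[110:350,100:520],(800,457)))
a=cv2.imread('pics/side0.png');cv2.imwrite('pics/side0c.png',cv2.resize(a[140:400,220:500],(646,600)))"
```

```text
(no output)
```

View pics/top0c.png

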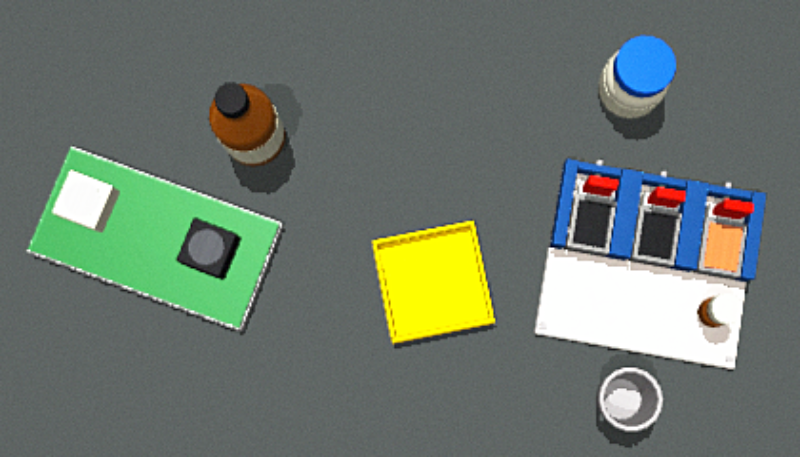

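View pics/side0c.png

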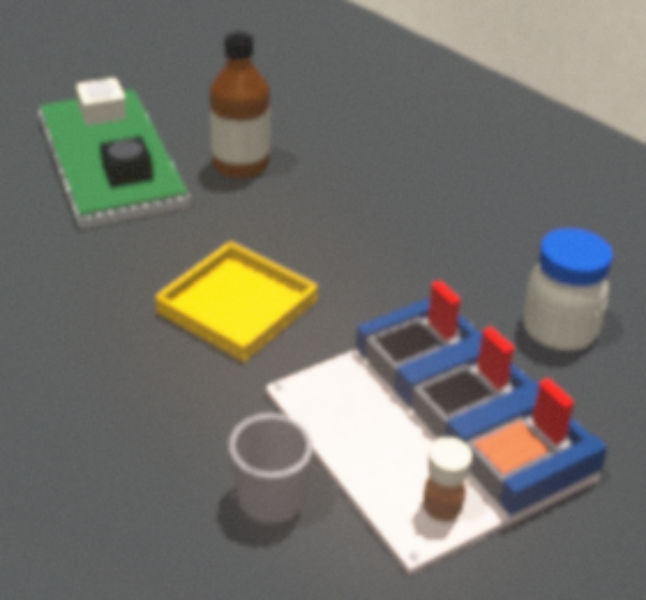

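```bash
cat > h.py <<'E'
from station import bot, imaging, nets
import cv2,numpy as np
from scipy.optimize import least_squares
from scipy.spatial.transform import Rotation as R
def px2w(p,uv,z):
    d=np.array([(uv[0]-p["cx"])/p["fx"],(uv[1]-p["cy"])/p["fy"],1.]);V=np.array(p["view"]);r=V[:3,:3].T@d;c=-V[:3,:3].T@V[:3,3]
    return c+r*(z-c[2])/r[2]
def proj(p,X):
    V=np.array(p["view"]);c=V[:3,:3]@np.asarray(X)+V[:3,3];return np.array([c[0]/c[2]*p["fx"]+p["cx"],c[1]/c[2]*p["fy"]+p["cy"]])
def save(img,name): cv2.imwrite("pics/"+name,img[:,:,::-1])
def Q():
    o=bot.get_obs();w,x,y,z=o["tool_rot"];return np.array(o["eef_pos"]),R.from_quat([x,y,z,w]).as_matrix(),o
E
python3 - <<'E'
from h import *
p=imaging.read_camera("top")
c=lambda u,v:(100+u/1.905,110+v/1.905)
print("tabs",[px2w(p,u,.064).round(4)[:2] for u in [(490.2,216.7),(450.5,212.4),(412.7,206.4)]])
print("rack org",px2w(p,(438.9,248.7),0).round(4), "apron corners",[px2w(p,c(*u),.008).round(4)[:2] for u in [(535,334),(735,368)]],"blue",[px2w(p,c(*u),.032).round(4)[:2] for u in [(567,158),(766,192)]])
s=imaging.read_camera("side")
print("side tabs",[px2w(s,u,.064).round(4)[:2] for u in [(459.0,309.2),(437.6,288.3),(412.5,266)]], px2w(s,(407.1,329.8),0))
def blob(p,n,z):
    r=nets.outline_of(p,n)
    for q in r[:2]:
        m=q["region"].astype(np.uint8);cs,_=cv2.findContours(m,0,1);k=max(cs,key=cv2.contourArea);(cx,cy),wh,a=cv2.minAreaRect(k);b=cv2.boxPoints(((cx,cy),wh,a))
        print(n,round(q["score"],2),"ctr",px2w(p,(cx,cy),z)[:2].round(4),"box",[px2w(p,v,z)[:2].round(3).tolist() for v in b])
for n,z in [("tray",.016),("plate",.016),("pale_standard",.042),("dark_standard",.042),("vial",.05),("cup",.05),("copper_carrier",.03)]: blob(p,n,z)
print("vial base top",px2w(p,(471.8,273.8),.008),"side",px2w(s,(412.7,361.7),.008))
print("tray side",px2w(s,(322.4,273.5),0),"pts pale",px2w(p,(143.3,214.5),.016),"dark",px2w(p,(211.2,243.5),.016),"side dark",px2w(s,(274.7,211.9),.016),"pale",px2w(s,(263.8,189.3),.016))
print('jar',px2w(p,(430.4,157.8),0),px2w(s,(465.7,282.7),0),'bottle',px2w(p,(229.4,183.5),0),px2w(s,(325.8,211.5),0),'cup',px2w(p,(424.1,317.7),0),px2w(s,(334.2,352.9),0))
E
```

```text
tabs [array([ 0.5847, -0.2649]), array([ 0.5902, -0.2032]), array([ 0.5985, -0.1442])]
rack org [ 0.5407 -0.1981  0.    ] apron corners [array([ 0.4773, -0.1013]), array([ 0.4522, -0.2718])] blue [array([ 0.6267, -0.125 ]), array([ 0.6008, -0.2939])]
side tabs [array([ 0.5826, -0.2613]), array([ 0.5922, -0.2128]), array([ 0.6008, -0.1525])] [ 0.5424371  -0.20544591  0.        ]
tray 0.9 ctr [ 0.5201 -0.0126] box [[0.555, 0.041], [0.575, -0.047], [0.486, -0.066], [0.466, 0.021]]
plate 0.78 ctr [0.5529 0.2282] box [[0.538, 0.339], [0.635, 0.311], [0.568, 0.117], [0.473, 0.148]]
pale_standard 0.92 ctr [0.579  0.2828] box [[0.568, 0.311], [0.607, 0.298], [0.59, 0.254], [0.551, 0.268]]
dark_standard 0.69 ctr [0.5411 0.1763] box [[0.529, 0.204], [0.569, 0.19], [0.553, 0.149], [0.514, 0.163]]
vial 0.55 ctr [ 0.4984 -0.248 ] box [[0.504, -0.227], [0.516, -0.261], [0.493, -0.269], [0.481, -0.235]]
cup 0.59 ctr [ 0.5666 -0.1417] box [[0.546, -0.12], [0.593, -0.127], [0.588, -0.164], [0.54, -0.156]]
cup 0.58 ctr [ 0.4242 -0.1742] box [[0.424, -0.139], [0.459, -0.174], [0.425, -0.209], [0.39, -0.174]]
copper_carrier 0.79 ctr [ 0.5528 -0.2558] box [[0.531, -0.234], [0.58, -0.241], [0.575, -0.278], [0.526, -0.27]]
vial base top [ 0.49949782 -0.24982368  0.008     ] side [ 0.49938501 -0.25745136  0.008     ]
tray side [ 0.51980554 -0.01736702  0.        ] pts pale [0.58491305 0.29337774 0.016     ] dark [0.53900079 0.17835444 0.016     ] side dark [0.54944566 0.18678013 0.016     ] pale [0.58052381 0.2817744  0.016     ]
jar [ 0.69616788 -0.18480485  0.        ] [ 0.70089389 -0.19178026  0.        ] bottle [0.64423995 0.15554709 0.        ] [0.6489309  0.14054012 0.        ] cup [ 0.42651654 -0.17309948  0.        ] [ 0.42514746 -0.17091351  0.        ]
```

```bash
cat >> h.py <<'E'
def need(tgt,ang):
    """units: rz total, then shift total in the axes after turning. ang=angle deg of tool x in world"""
    p,M,o=Q();cur=np.degrees(np.arctan2(M[1,0],M[0,0]));d=(cur-ang+180)%360-180
    a=np.radians(ang);x=np.array([np.cos(a),np.sin(a),0]);y=np.array([np.sin(a),-np.cos(a),0])
    dw=np.array(tgt)-p;t=np.array([x@dw,y@dw,-dw[2]])/.12
    print("t",round(o["t"],2),"pos",p.round(4),"cur ang",cur.round(2),"tilt z",M[:,2].round(4),"rz units",round(d/4,3),"shift units",t.round(3),"rows>=",np.ceil(np.linalg.norm(t)/.34))
E
python3 - <<'E'
from h import *
need([.4985,-.251,.15],-98.5)
E
```

```text
t 3.35 pos [ 0.1949 -0.6463  0.192 ] cur ang -73.22 tilt z [ 0. -0. -1.] rz units 6.319 shift units [-3.632 -2.016  0.35 ] rows>= 13.0
```

Call:
apply_moves(
  moves="-1 0 0 0 0 0 0.9; -1 0 0 0 0 0 0.9; -1 0 0 0 0 0 0.9; -1 0 0 0 0 0 0.9; -1 0 0 0 0 0 0.9; -1 0 0 0 0 0 0.9; -1 0 0 0 0 0 0.9; -1 0 0 0 0 0 0",
)

```text
t: 4.02
eef_pos: [0.1949, -0.6463, 0.192]
tool_rot: [-0.0, -0.652, 0.758, 0.0]
contact_force: [0.0, -0.0, -0.2]
gripper_width: 1.0
```

```bash
python3 - <<'E'
from h import *
need([.4985,-.251,.16],-98.5)
E
```

```text
t 4.02 pos [ 0.1949 -0.6463  0.192 ] cur ang -98.54 tilt z [-1.e-04 -1.e-04 -1.e+00] rz units -0.011 shift units [-3.632 -2.015  0.267] rows>= 13.0
```

Call:
apply_moves(
  moves="-1 -0.27 -0.15 0.02 0 0 0; -1 -0.27 -0.15 0.02 0 0 0; -1 -0.27 -0.15 0.02 0 0 0; -1 -0.27 -0.15 0.02 0 0 0; -1 -0.27 -0.15 0.02 0 0 0; -1 -0.27 -0.15 0.02 0 0 0; -1 -0.27 -0.15 0.02 0 0 0; -1 -0.27 -0.15 0.02 0 0 0; -1 -0.27 -0.15 0.02 0 0 0; -1 -0.27 -0.15 0.02 0 0 0; -1 -0.27 -0.15 0.02 0 0 0; -1 -0.27 -0.15 0.02 0 0 0",
)

```text
t: 5.02
eef_pos: [0.4664, -0.2919, 0.1635]
tool_rot: [0.0, -0.654, 0.756, -0.0]
contact_force: [0.6, -0.6, 0.4]
gripper_width: 1.003
```

```bash
python3 - <<'E'
from h import *
need([.4985,-.251,.16],-98.5)
E
```

```text
t 5.02 pos [ 0.4664 -0.2919  0.1635] cur ang -98.31 tilt z [ 6.e-04 -5.e-04 -1.e+00] rz units 0.048 shift units [-0.377 -0.214  0.029] rows>= 2.0
```

Call:
apply_moves(
  moves="-1 -0.19 -0.11 0 0 0 0; -1 -0.19 -0.11 0 0 0 0; -1 0 0 0 0 0 0; -1 0 0 0 0 0 0",
)

```text
t: 5.35
eef_pos: [0.4994, -0.2505, 0.1633]
tool_rot: [0.0, -0.655, 0.755, -0.0]
contact_force: [0.2, -1.6, 0.4]
gripper_width: 0.997
```

```bash
cat >> h.py <<'E'
def wcam():
    P,M,o=Q();p=imaging.read_camera("wrist");T=np.eye(4);T[:3,:3]=M;T[:3,3]=P
    p["view"]=np.linalg.inv(T@np.array(p["mount"]));return p
E
python3 - <<'E'
from h import *
need([.4985,-.251,.16],-98.5)
p=wcam();save(p["image"],"w1.png")
for n,z in [("vial",.008),("copper_carrier",.008),("tab0",.064),("cup",0)]:
    print(n,[(np.round(r["location"]),px2w(p,r["location"],z).round(4),round(r["score"],2)) for r in nets.spot_point(p,n)[:3]])
for r in nets.spot_in(p,"vial")[:2]: print(r["rect"])
E
```

```text
t 5.35 pos [ 0.4994 -0.2505  0.1633] cur ang -98.12 tilt z [ 5.e-04  2.e-04 -1.e+00] rz units 0.096 shift units [0.006 0.007 0.028] rows>= 1.0
vial [(array([325., 212.]), array([ 0.4989, -0.2547,  0.008 ]), 0.62)]
copper_carrier [(array([320., 152.]), array([ 0.555 , -0.2582,  0.008 ]), 0.97)]
tab0 [(array([244., 114.]), array([ 0.594 , -0.2077,  0.064 ]), 0.93), (array([319., 114.]), array([ 0.5858, -0.2619,  0.064 ]), 0.91), (array([167., 113.]), array([ 0.6026, -0.1523,  0.064 ]), 0.88)]
cup [(array([263., 286.]), array([ 0.4288, -0.1794,  0.    ]), 0.55)]
[308.8, 198.1, 339.3, 239.0]
[299.6, 124.7, 341.9, 183.4]
```

View pics/w1.png

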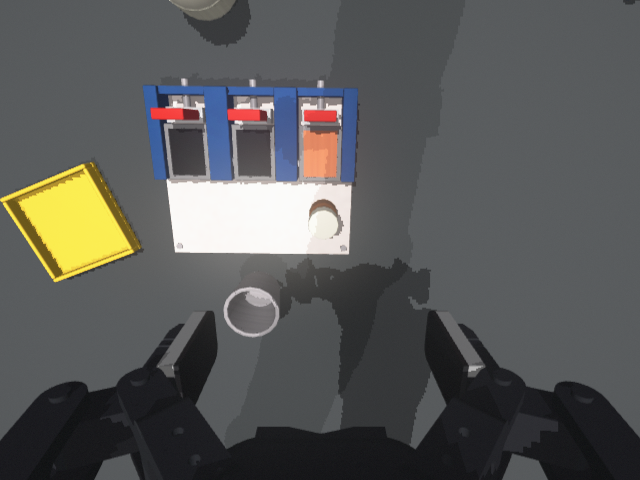

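Call:
apply_moves(
  moves="-0.4 0.03 0 0.2 0 0 0.05; -0.4 0 0 0.2 0 0 0.05; -0.4 0 0 0.2 0 0 0; -0.4 0 0 0.2 0 0 0; -0.4 0 0 0.2 0 0 0; -0.4 0 0 0.1 0 0 0; -0.4 0 0 0.1 0 0 0; -0.4 0 0 0 0 0 0",
  force=25,
)

```text
t: 6.32
eef_pos: [0.4964, -0.2555, 0.0174]
tool_rot: [-0.001, -0.65, 0.76, 0.001]
contact_force: [0.2, 0.5, -0.4]
gripper_width: 0.697
```

```bash
python3 - <<'E'
from h import *
need([.499,-.254,.02],-98.5)
p=imaging.read_camera("side");save(cv2.resize(p["image"][200:400,300:500],(600,600)),"s2.png")
E
```

```text
t 6.32 pos [ 0.4964 -0.2555  0.0174] cur ang -98.85 tilt z [-0.0029  0.0011 -1.    ] rz units -0.087 shift units [-0.016 -0.02  -0.022] rows>= 1.0
```

View pics/s2.png

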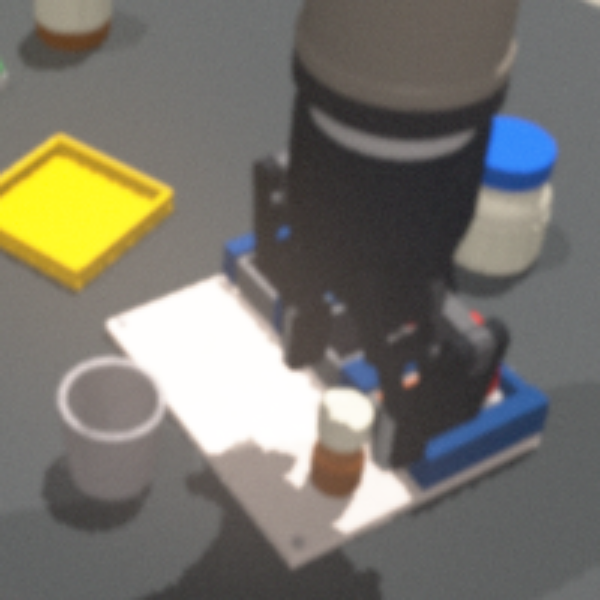

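```bash
python3 - <<'E'
from h import *
p=imaging.read_camera("side");P,M,o=Q()
f=lambda X:((proj(p,X)-[300,200])*3).round(0)
print("tcp",f(P),"grasp",f(P-M[:,2]*.019),"pads",[f(P+M[:,0]*s*.03-M[:,2]*.01) for s in(1,-1)], "vialbase",f([.499,-.254,.008]),"top",f([.499,-.254,.058]))
c=lambda a:(a[0]/3+300,a[1]/3+200)
print("base mid",px2w(p,c((337,478)),.008),"cap",px2w(p,c((347,403)),.058))
w=wcam();save(w["image"],"w2.png")
t=imaging.read_camera("top")
c2=lambda u,v:(100+u/1.905,110+v/1.905)
print("top cap",px2w(t,c2(725,311),.058),px2w(t,c2(708,313),.02))
E
```

```text
tcp [336. 469.] grasp [340. 442.] pads [array([379., 501.]), array([300., 411.])] vialbase [332. 481.] top [343. 410.]
base mid [ 0.50202279 -0.25421076  0.008     ] cap [ 0.50342279 -0.25249332  0.058     ]
top cap [ 0.49650837 -0.2500435   0.058     ] [ 0.49768177 -0.24637128  0.02      ]
```

View pics/w2.png

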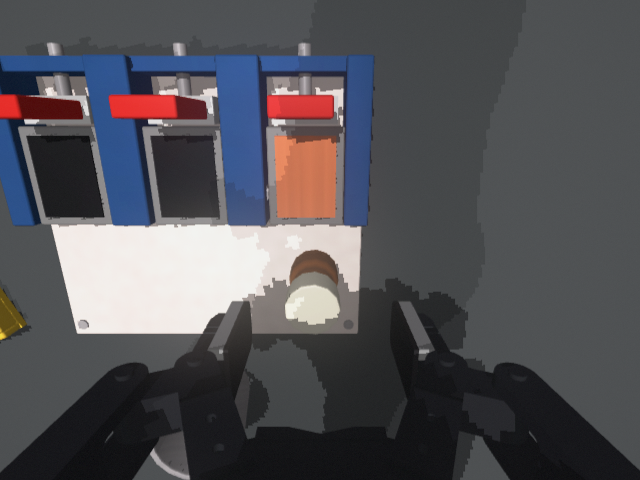

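```bash
python3 - <<'E'
from h import *
p=wcam();P,M,o=Q();print(np.round(p["mount"],4).tolist())
for b in (0,.01,.019,.03,.04): print(b,[proj(p,P+M[:,0]*s*.03-M[:,2]*b).round(0).tolist() for s in(1,0,-1)])
print("vial base/top",proj(p,[.499,-.254,.008]),proj(p,[.499,-.254,.058]))
for n,z in (("vial",.008),("copper_carrier",.008)):
    print(n,[(np.round(r["location"]),px2w(p,r["location"],z).round(4),round(r["score"],2)) for r in nets.spot_point(p,n)[:3]])
print("cap",px2w(p,(313,302),.058),"base near edge?",px2w(p,(315,252),.04))
print("corners apron",px2w(p,(78,333),.008),px2w(p,(358,333),.008))
E
```

```text
[[1.0, -0.0012, -0.001, 0.0005], [0.0014, 0.9502, 0.3116, -0.081], [0.0006, -0.3116, 0.9502, -0.1825], [0.0, 0.0, 0.0, 1.0]]
0 [[375.0, 279.0], [320.0, 279.0], [265.0, 279.0]]
0.01 [[378.0, 287.0], [320.0, 287.0], [262.0, 287.0]]
0.019 [[380.0, 295.0], [320.0, 295.0], [260.0, 295.0]]
0.03 [[384.0, 305.0], [320.0, 305.0], [256.0, 305.0]]
0.04 [[388.0, 316.0], [320.0, 316.0], [252.0, 316.0]]
vial base/top [316.41950748 270.41201272] [315.19159027 313.18884664]
vial [(array([314., 268.]), array([ 0.5005, -0.2529,  0.008 ]), 0.94), (array([299., 109.]), array([ 0.5873, -0.2593,  0.008 ]), 0.41)]
copper_carrier [(array([305., 173.]), array([ 0.5553, -0.2568,  0.008 ]), 0.84)]
cap [ 0.5046531  -0.25392856  0.058     ] base near edge? [ 0.52146318 -0.25727717  0.04      ]
corners apron [ 0.48072435 -0.10271266  0.008     ] [ 0.45407769 -0.27266354  0.008     ]
```

Call:
apply_moves(
  moves="-0.4 -0.015 -0.03 0 0 0 0; 0 0 0 0 0 0 0; 0.3 0 0 0 0 0 0; 0.6 0 0 0 0 0 0; 1 0 0 0 0 0 0; 1 0 0 0 0 0 0; 1 0 0 0 0 0 0; 1 0 0 0 0 0 0",
  force=25,
)

```text
t: 7.33
eef_pos: [0.5015, -0.2544, 0.0192]
tool_rot: [-0.0, -0.651, 0.759, 0.0]
contact_force: [-0.1, 0.5, 0.3]
gripper_width: 0.001
```

```bash
python3 - <<'E'
from h import *
need([.501,-.254,.02],-98.5)
p=imaging.read_camera("side");w=wcam();save(np.hstack([cv2.resize(p["image"][250:400,350:500],(400,400)),cv2.resize(w["image"],(400,300),interpolation=3)[:300] if 0 else cv2.resize(w["image"][150:450,170:470],(400,400))]),"s3.png")
E
```

```text
t 7.33 pos [ 0.5015 -0.2544  0.0192] cur ang -98.83 tilt z [-1.e-04  0.e+00 -1.e+00] rz units -0.082 shift units [-0.003  0.005 -0.007] rows>= 1.0
```

View pics/s3.png

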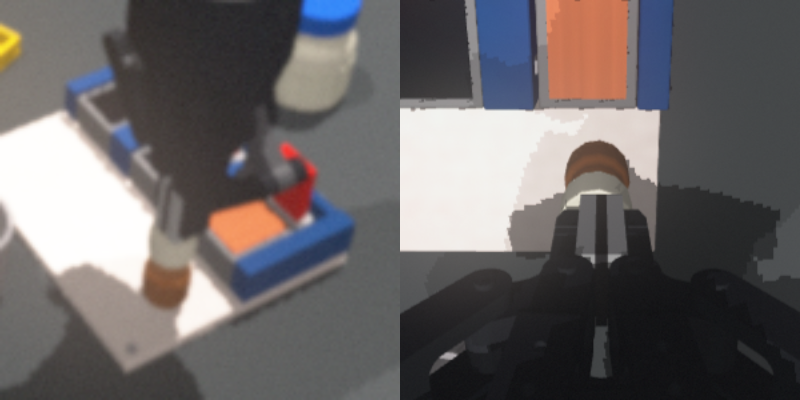

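```bash
python3 - <<'E'
from h import *
p=imaging.read_camera("side");P,M,o=Q();w=wcam()
f=lambda X:((proj(p,X)-[350,250])/.375).round(0)
for z in (.02,.03,.04,.05,.06,.07,.08): print(z,f([P[0],P[1],z]),f([P[0]-.011,P[1],z]), ((proj(w,[P[0],P[1],z])-[170,150])/.75+[400,0]).round())
big=p["image"][290:370,370:450];save(cv2.resize(big,(600,600),interpolation=2),"s4.png")
save(cv2.resize(w["image"][240:420,230:410],(600,600),interpolation=2),"w4.png")
E
```

```text
0.02 [168. 278.] [154. 288.] [600. 173.]
0.03 [170. 265.] [155. 275.] [600. 183.]
0.04 [172. 252.] [157. 263.] [600. 195.]
0.05 [174. 239.] [159. 250.] [600. 208.]
0.06 [176. 226.] [161. 236.] [600. 222.]
0.07 [178. 213.] [163. 223.] [600. 239.]
0.08 [180. 199.] [165. 209.] [600. 257.]
```

View pics/s4.png

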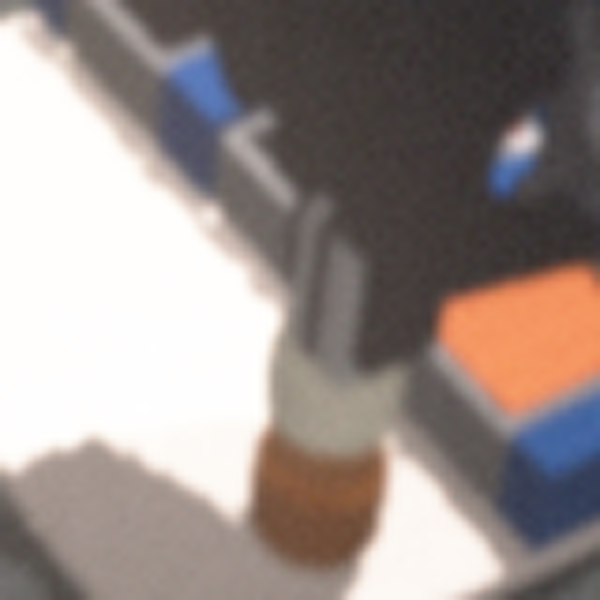

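View pics/w4.png

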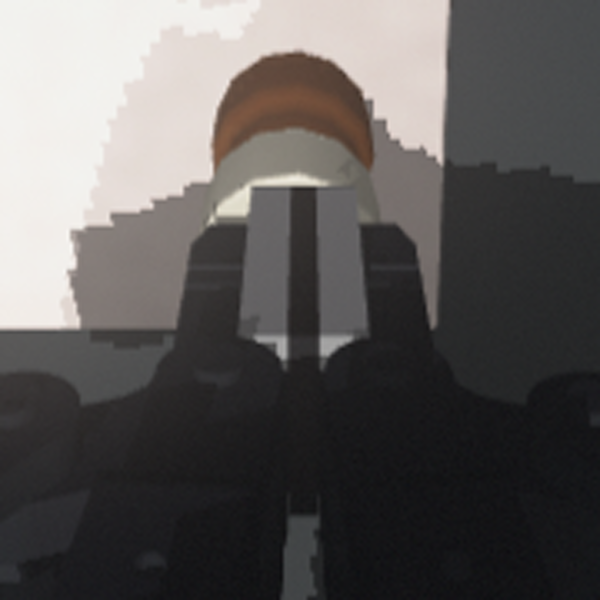

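Call:
apply_moves(
  moves="-1 0 0 0 0 0 0; -1 0 0 0 0 0 0; -1 0 0 0 0 0 0; -1 0 0 -0.25 0 0 0; -1 0 0 -0.25 0 0 0; 1 0 0 0 0 0 0; 1 0 0 0 0 0 0; 1 0 0 0 0 0 0; 1 0 0 0 0 0 0; 1 0 0 0 0 0 0; 1 0 0 0 0 0 0; 1 0 0 0 0 0 0",
)

```text
t: 8.53
eef_pos: [0.5011, -0.2542, 0.0785]
tool_rot: [-0.0, -0.651, 0.759, 0.001]
contact_force: [-0.1, -0.0, 0.2]
gripper_width: 0.001
```

```bash
python3 - <<'E'
from h import *
P,M,o=Q();print(P,o["gripper_width"],o["contact_force"])
p=imaging.read_camera("side");w=wcam()
big=p["image"][260:380,350:470];a=cv2.resize(big,(400,400),interpolation=2);b=cv2.resize(w["image"][200:440,200:440],(400,400),interpolation=2)
save(np.hstack([a,b]),"s5.png")
for k in (0,.01,.02,.03,.04): 
  X=P-M[:,2]*k; print(k,((proj(p,X)-[350,260])/.3).round(),((proj(w,X)-200)/.6+[400,0]).round(),((proj(w,X-.011*M[:,1])-200)/.6+[400,0]).round())
E
```

```text
[ 0.50112997 -0.25419879  0.07849732] 0.0007657968624679335 [-0.13044571 -0.03765724  0.23760752]
0 [223. 218.] [600. 132.] [600. 100.]
0.01 [226. 201.] [600. 145.] [600. 112.]
0.02 [228. 183.] [600. 159.] [600. 125.]
0.03 [231. 165.] [600. 175.] [600. 140.]
0.04 [234. 147.] [600. 193.] [600. 156.]
```

View pics/s5.png

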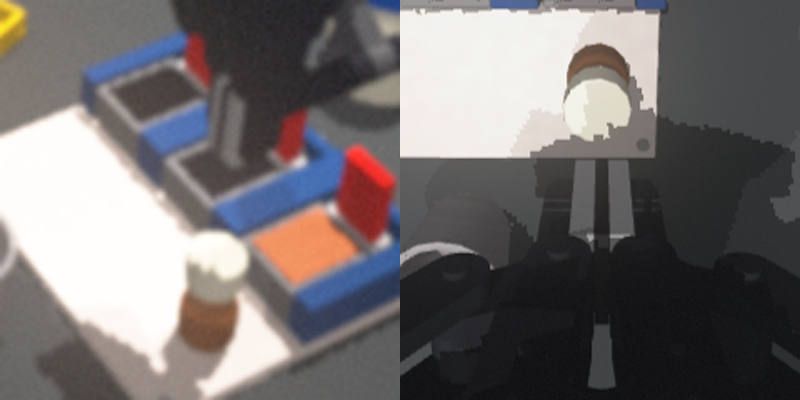

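Call:
apply_moves(
  moves="-0.3 0 0 0 0 0 0; -0.3 0 0 0 0 0 0; -0.3 0 0 0.2 0 0 0; -0.3 0 0 0.2 0 0 0; -0.3 0 0 0.15 0 0 0; -0.3 0 0 0.1 0 0 0; -0.3 0 0 0.08 0 0 0; -0.3 0 0 0 0 0 0",
)

```text
t: 9.3
eef_pos: [0.5006, -0.2539, -0.01]
tool_rot: [-0.001, -0.651, 0.759, 0.001]
contact_force: [-0.7, -0.2, 0.0]
gripper_width: 0.648
```

```bash
cat >> h.py <<'E'
def look(name):
    P,M,o=Q();print(o["t"],P.round(4),round(o["gripper_width"],3),np.round(o["contact_force"],1))
    p=imaging.read_camera("side");w=wcam();u,v=proj(p,P).astype(int);u0=max(0,min(480,u-80));v0=max(0,min(320,v-100))
    a=cv2.resize(p["image"][v0:v0+160,u0:u0+160],(400,400),interpolation=2);b=cv2.resize(w["image"][120:440,160:480],(400,400),interpolation=2)
    save(np.hstack([a,b]),name);return p,w
E
python3 -c "
from h import *
look('s6.png')"
```

```text
9.3 [ 0.5006 -0.2539 -0.01  ] 0.648 [-0.7 -0.2  0. ]
```

View pics/s6.png

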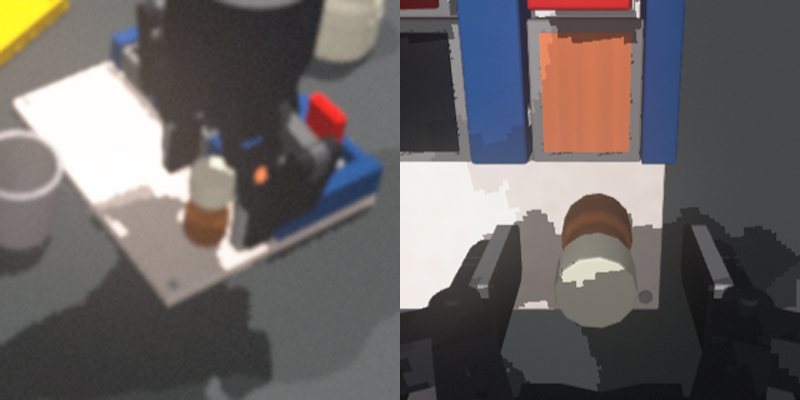

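Call:
apply_moves(
  moves="0 0 0 0 0 0 0; 0.3 0 0 0 0 0 0; 1 0 0 0 0 0 0; 1 0 0 0 0 0 0; 1 0 0 0 0 0 0; 1 0 0 0 0 0 0",
  force=25,
)

```text
t: 9.9
eef_pos: [0.5025, -0.2547, -0.0075]
tool_rot: [0.0, -0.651, 0.759, -0.001]
contact_force: [-0.2, 0.3, 5.8]
gripper_width: 0.289
```

```bash
python3 -c "
from h import *
look('s7.png')"
```

```text
9.9 [ 0.5025 -0.2547 -0.0075] 0.289 [-0.2  0.3  5.8]
```

View pics/s7.png

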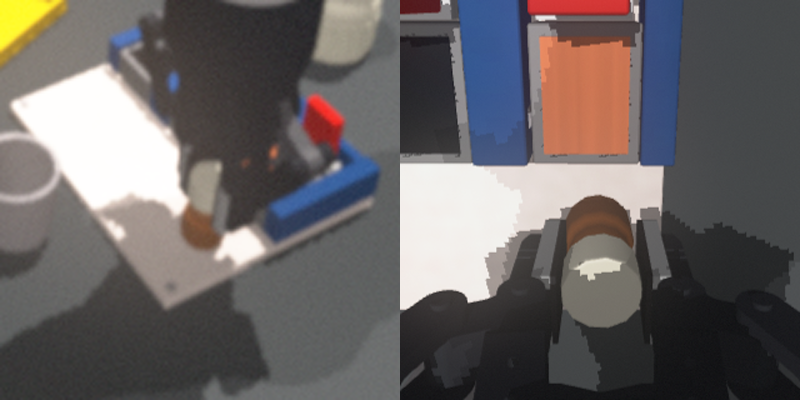

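Call:
apply_moves(
  moves="1 0 0 -0.1 0 0 0; 1 0 0 -0.2 0 0 0; 1 0 0 -0.25 0 0 0; 1 0 0 -0.25 0 0 0; 1 0 0 0 0 0 0",
)

```text
t: 10.42
eef_pos: [0.5051, -0.2561, 0.0939]
tool_rot: [0.002, -0.65, 0.76, -0.004]
contact_force: [1.5, -0.4, 0.0]
gripper_width: 0.286
```

```bash
python3 -c "
from h import *
print(bot.get_obs()['gripper_width'])
need([.520,-.014,.085],-98.5)"
```

```text
0.28567353116949845
t 10.42 pos [ 0.5051 -0.2561  0.0939] cur ang -98.85 tilt z [ 0.0087 -0.0036 -1.    ] rz units -0.088 shift units [-2.014  0.175  0.074] rows>= 6.0
```

Call:
apply_moves(
  moves="1 -0.2 0.02 0 0 0 0; 1 -0.25 0.02 0 0 0 0; 1 -0.25 0.02 0 0 0 0; 1 -0.25 0.02 0 0 0 0; 1 -0.25 0.02 0 0 0 0; 1 -0.25 0.02 0 0 0 0; 1 -0.25 0.02 0 0 0 0; 1 -0.2 0.02 0 0 0 0; 1 -0.1 0 0 0 0 0; 1 0 0 0 0 0 0; 1 0 0 0 0 0 0",
)

```text
t: 11.33
eef_pos: [0.5194, -0.015, 0.0877]
tool_rot: [-0.0, -0.651, 0.759, -0.0]
contact_force: [-0.3, -0.1, -0.1]
gripper_width: 0.281
```

```bash
python3 -c "
from h import *
need([.520,-.014,-.010],-98.5)
look('s8.png')"
```

```text
t 11.33 pos [ 0.5194 -0.015   0.0877] cur ang -98.8 tilt z [-1.e-04 -6.e-04 -1.e+00] rz units -0.074 shift units [-0.009 -0.004  0.814] rows>= 3.0
11.3333 [ 0.5194 -0.015   0.0877] 0.281 [-0.3 -0.1 -0.1]
```

View pics/s8.png

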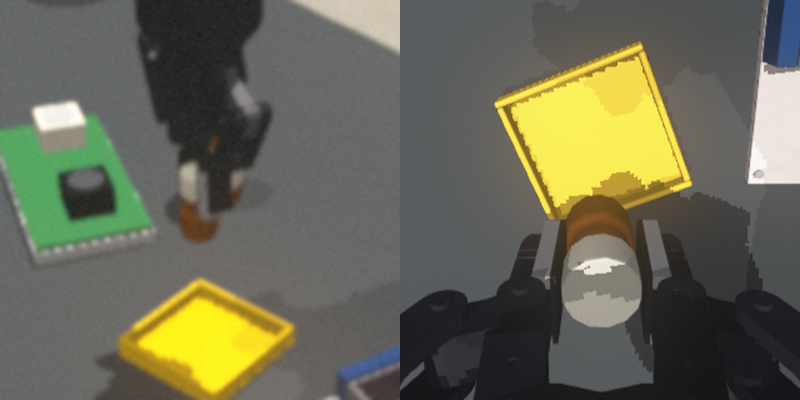

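Call:
apply_moves(
  moves="1 0 0 0.2 0 0 0; 1 0 0 0.2 0 0 0; 1 0 0 0.2 0 0 0; 1 0 0 0.1 0 0 0; 1 0 0 0.05 0 0 0; 1 0 0 0.03 0 0 0; 1 0 0 0 0 0 0; 1 0 0 0 0 0 0",
)

```text
t: 12.1
eef_pos: [0.5201, -0.0149, -0.0054]
tool_rot: [0.0, -0.65, 0.76, -0.0]
contact_force: [-0.1, -0.4, -0.9]
gripper_width: 0.288
```

```bash
python3 -c "
from h import *
need([.520,-.014,-.010],-98.5)
look('s9.png')"
```

```text
t 12.1 pos [ 0.5201 -0.0149 -0.0054] cur ang -98.88 tilt z [ 1.1e-03 -2.0e-04 -1.0e+00] rz units -0.095 shift units [-0.007  0.002  0.039] rows>= 1.0
12.1 [ 0.5201 -0.0149 -0.0054] 0.288 [-0.1 -0.4 -0.9]
```

View pics/s9.png

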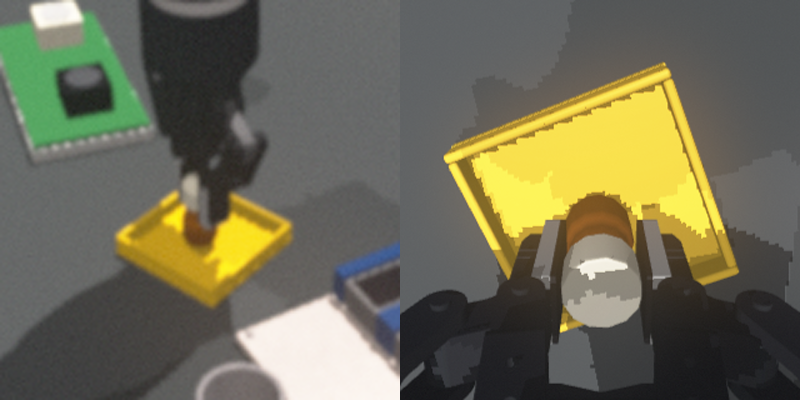

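Call:
apply_moves(
  moves="1 0 0 0.02 0 0 0; 1 0 0 0.02 0 0 0; 1 0 0 0 0 0 0",
)

```text
t: 12.45
eef_pos: [0.5193, -0.0143, -0.0109]
tool_rot: [-0.0, -0.651, 0.759, 0.0]
contact_force: [-0.3, -0.3, -0.6]
gripper_width: 0.289
```

Call:
apply_moves(
  moves="1 0 0 0.01 0 0 0; 1 0 0 0.01 0 0 0; 1 0 0 0 0 0 0",
)

```text
t: 12.7
eef_pos: [0.5207, -0.0139, -0.0118]
tool_rot: [0.001, -0.651, 0.759, -0.001]
contact_force: [-2.2, 0.4, 14.3]
gripper_width: 0.285
```

Call:
apply_moves(
  moves="1 0 0 -0.01 0 0 0; 0.2 0 0 0 0 0 0; 0 0 0 0 0 0 0; -0.2 0 0 0 0 0 0; -0.2 0 0 0 0 0 0; -0.2 0 0 -0.1 0 0 0; -0.2 0 0 -0.2 0 0 0; -0.2 0 0 -0.3 0 0 0; -0.2 0 0 -0.3 0 0 0; -0.2 0 0 -0.2 0 0 0",
)

```text
t: 13.53
eef_pos: [0.5204, -0.0142, 0.1228]
tool_rot: [0.001, -0.651, 0.759, -0.001]
contact_force: [0.5, 0.4, -1.0]
gripper_width: 0.6
```

```bash
python3 -c "
from h import *
need([.61,-.265,.12],-98.5)
p,w=look('s10.png')
for n in ('vial',):
  print([(px2w(w,r['location'],.005).round(4),round(r['score'],2)) for r in nets.spot_point(w,n)[:2]],[(px2w(p,r['location'],.005).round(4),round(r['score'],2)) for r in nets.spot_point(p,n)[:2]])"
```

```text
t 13.53 pos [ 0.5204 -0.0142  0.1228] cur ang -98.83 tilt z [ 2.5e-03  2.0e-04 -1.0e+00] rz units -0.082 shift units [ 1.956 -1.048  0.024] rows>= 7.0
13.5333 [ 0.5204 -0.0142  0.1228] 0.6 [ 0.5  0.4 -1. ]
[(array([ 0.5187, -0.0134,  0.005 ]), 0.61)] [(array([ 0.5178, -0.0127,  0.005 ]), 0.71)]
```

View pics/s10.png

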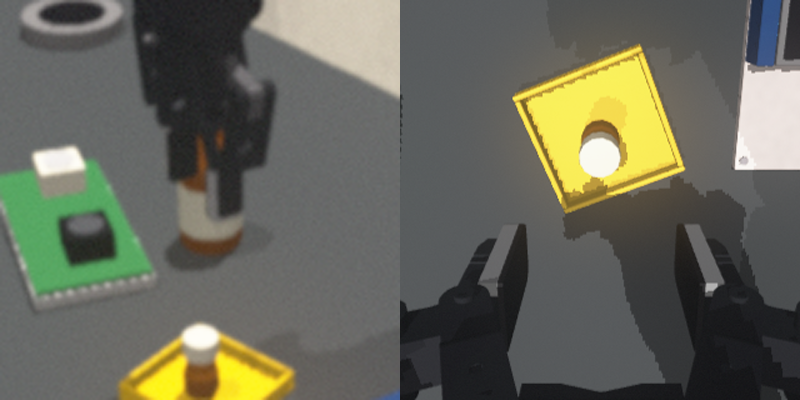

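Call:
apply_moves(
  moves="1 0.2 -0.1 0 0 0 0; 1 0.25 -0.13 0 0 0 0; 1 0.25 -0.13 0 0 0 0; 1 0.25 -0.13 0 0 0 0; 1 0.25 -0.13 0 0 0 0; 1 0.25 -0.13 0 0 0 0; 1 0.25 -0.13 0 0 0 0; 1 0.2 -0.13 0 0 0 0; 1 0.05 -0.03 0 0 0 -0.08; 1 0 0 0 0 0 0; 1 0 0 0 0 0 0",
)

```text
t: 14.65
eef_pos: [0.6057, -0.2636, 0.1179]
tool_rot: [-0.001, -0.653, 0.758, 0.002]
contact_force: [0.4, 0.2, -0.0]
gripper_width: 0.0
```

```bash
python3 -c "
from h import *
need([.608,-.265,0],-98.5)
p,w=look('s11.png')
for n in ('tab0',):
  print([(px2w(w,r['location'],.064).round(4),round(r['score'],2)) for r in nets.spot_point(w,n)[:3]],[(px2w(p,r['location'],.064).round(4),round(r['score'],2)) for r in nets.spot_point(p,n)[:3]])"
```

```text
t 14.65 pos [ 0.6057 -0.2636  0.1179] cur ang -98.51 tilt z [-0.0031  0.0018 -1.    ] rz units -0.003 shift units [ 0.009 -0.021  0.983] rows>= 3.0
14.65 [ 0.6057 -0.2636  0.1179] 0.0 [ 0.4  0.2 -0. ]
[(array([ 0.5832, -0.2623,  0.064 ]), 0.91), (array([ 0.5912, -0.2076,  0.064 ]), 0.81), (array([ 0.6014, -0.1509,  0.064 ]), 0.62)] [(array([ 0.5949, -0.2104,  0.064 ]), 0.7), (array([ 0.5864, -0.2599,  0.064 ]), 0.67), (array([0.5421, 0.2106, 0.064 ]), 0.66)]
```

View pics/s11.png

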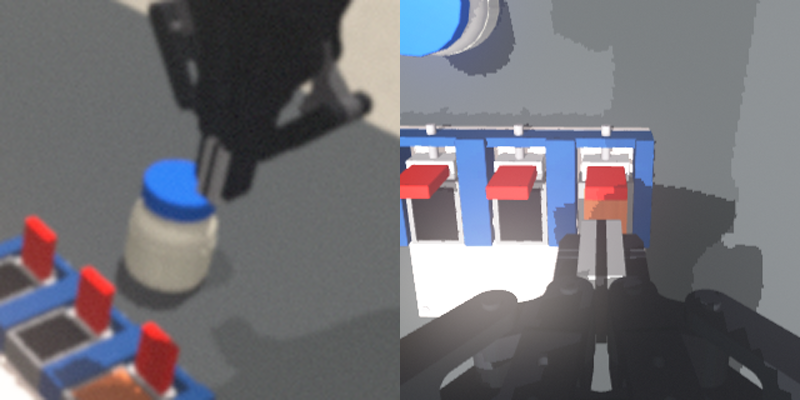

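Call:
apply_moves(
  moves="1 0.01 -0.03 0.1 0 0 0; 1 0 0 0.2 0 0 0; 1 0 0 0.2 0 0 0; 1 0 0 0.15 0 0 0; 1 0 0 0.1 0 0 0; 1 0 0 0 0 0 0; 1 0 0 0 0 0 0",
)

```text
t: 15.43
eef_pos: [0.6101, -0.266, 0.0295]
tool_rot: [-0.0, -0.653, 0.757, 0.0]
contact_force: [-0.7, 0.1, 0.5]
gripper_width: 0.001
```

```bash
python3 -c "
from h import *
need([.608,-.265,0],-98.5)
p,w=look('s12.png')"
```

```text
t 15.43 pos [ 0.6101 -0.266   0.0295] cur ang -98.48 tilt z [-1.e-03  4.e-04 -1.e+00] rz units 0.006 shift units [-0.006  0.018  0.246] rows>= 1.0
15.4333 [ 0.6101 -0.266   0.0295] 0.001 [-0.7  0.1  0.5]
```

View pics/s12.png

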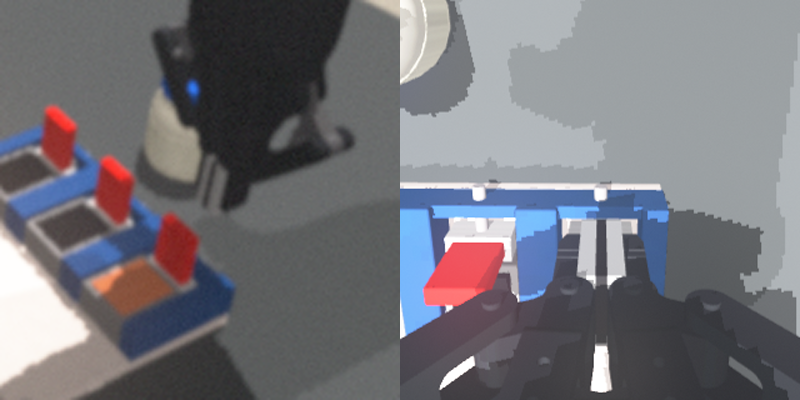

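Call:
apply_moves(
  moves="1 -0.005 0.01 0.15 0 0 0; 1 0 0 0.1 0 0 0; 1 0 0 0 0 0 0; 1 0 0 0 0 0 0",
)

```text
t: 15.87
eef_pos: [0.6088, -0.2655, -0.0002]
tool_rot: [-0.0, -0.653, 0.758, 0.0]
contact_force: [-0.3, -1.1, 0.1]
gripper_width: 0.002
```

Call:
apply_moves(
  moves="1 0 0.05 0 0 0 0; 1 0 0.05 0 0 0 0; 1 0 0.05 0 0 0 0; 1 0 0 0 0 0 0",
)

```text
t: 16.2
eef_pos: [0.5921, -0.2632, 0.001]
tool_rot: [0.001, -0.653, 0.758, -0.001]
contact_force: [4.3, -0.3, -2.2]
gripper_width: 0.001
```

```bash
python3 -c "
from h import *
need([.608,-.265,0],-98.5)
p,w=look('s13.png')"
```

```text
t 16.2 pos [ 0.5921 -0.2632  0.001 ] cur ang -98.51 tilt z [ 3.5e-03 -8.0e-04 -1.0e+00] rz units -0.003 shift units [-0.004 -0.133  0.009] rows>= 1.0
16.2 [ 0.5921 -0.2632  0.001 ] 0.001 [ 4.3 -0.3 -2.2]
```

View pics/s13.png

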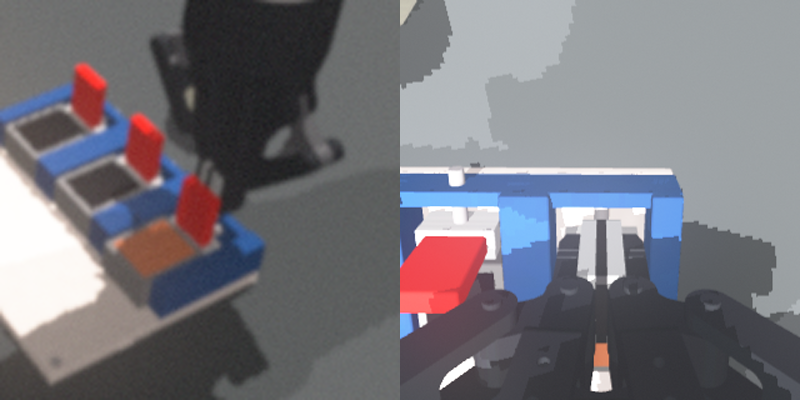

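Call:
apply_moves(
  moves="1 0 0.05 0 0 0 0; 1 0 0.05 0 0 0 0; 1 0 0.05 0 0 0 0; 1 0 0.05 0 0 0 0; 1 0 0.05 0 0 0 0; 1 0 0.05 0 0 0 0; 1 0 0.04 0 0 0 0; 1 0 0 0 0 0 0; 1 0 0 0 0 0 0",
)

```text
t: 17.05
eef_pos: [0.5532, -0.2571, 0.001]
tool_rot: [0.001, -0.653, 0.757, -0.002]
contact_force: [6.9, -0.8, -1.5]
gripper_width: 0.001
```

```bash
python3 -c "
from h import *
need([.608,-.265,0],-98.5)
p,w=look('s14.png')"
```

```text
t 17.05 pos [ 0.5532 -0.2571  0.001 ] cur ang -98.48 tilt z [ 4.4e-03 -9.0e-04 -1.0e+00] rz units 0.005 shift units [-0.002 -0.461  0.009] rows>= 2.0
17.05 [ 0.5532 -0.2571  0.001 ] 0.001 [ 6.9 -0.8 -1.5]
```

View pics/s14.png

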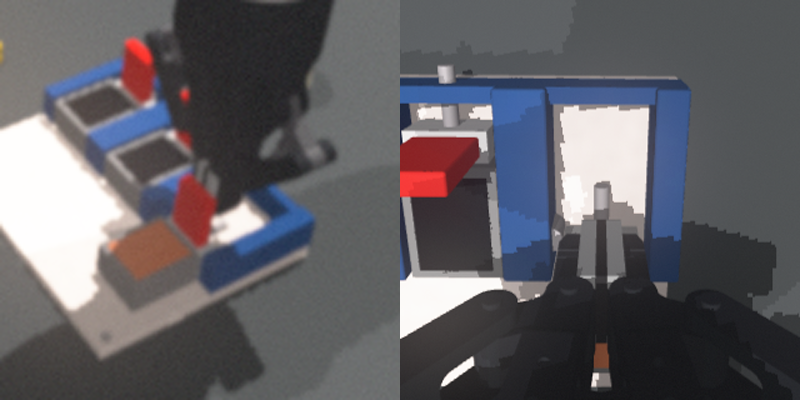

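Going well (6.9 N, carrier mostly out). A bit further, gently, to the end stop.

Call:
apply_moves(
  moves="1 0 0.03 0 0 0 0; 1 0 0.03 0 0 0 0; 1 0 0 0 0 0 0; 1 0 0 0 0 0 0",
)

```text
t: 17.48
eef_pos: [0.5474, -0.2562, 0.0011]
tool_rot: [0.002, -0.653, 0.757, -0.003]
contact_force: [9.4, -0.3, -4.0]
gripper_width: 0.001
```

Call:
apply_moves(
  moves="1 0 0.015 0 0 0 0; 1 0 0 0 0 0 0; 1 0 0 0 0 0 0",
)

```text
t: 17.73
eef_pos: [0.5474, -0.2561, 0.0012]
tool_rot: [0.003, -0.653, 0.757, -0.004]
contact_force: [13.3, -2.4, -7.6]
gripper_width: 0.002
```

Call:
apply_moves(
  moves="1 0 -0.05 0 0 0 0; 1 0 -0.06 0 0 0 0; 1 0 -0.06 0 0 0 0; 1 0 -0.06 0 0 0 0; 1 0 -0.06 0 0 0 0; 1 0 -0.06 0 0 0 0; 1 0 -0.06 0 0 0 0; 1 0 -0.06 0 0 0 0; 1 0 -0.06 0 0 0 0; 1 0 -0.05 0 0 0 0; 1 0 0 0 0 0 0; 1 0 0 0 0 0 0",
)

```text
t: 18.73
eef_pos: [0.6099, -0.2658, -0.0008]
tool_rot: [-0.001, -0.653, 0.758, 0.001]
contact_force: [-0.5, 0.2, -0.5]
gripper_width: 0.004
```

Call:
apply_moves(
  moves="1 0 0 -0.2 0 0 0; 1 0 0 -0.3 0 0 0; 1 0 0 -0.3 0 0 0; 1 0 0 -0.3 0 0 0; -0.3 0 0 -0.1 0 0 0; -0.3 0 0 0 0 0 0; -0.3 0 0 0 0 0 0",
)

```text
t: 19.32
eef_pos: [0.6104, -0.2661, 0.1442]
tool_rot: [-0.0, -0.653, 0.758, -0.0]
contact_force: [-0.2, -0.2, -0.7]
gripper_width: 0.418
```

```bash
python3 -c "
from h import *
need([.511,-.25,0.14],-98.5)
p,w=look('s15.png');t=imaging.read_camera('top')
save(cv2.resize(t['image'][180:320,370:520],(600,560)),'t15.png')
for n,z in (('copper_carrier',.008),('tab0',.064),('rack',0)):
  for c in (p,w,t):
   print(n,[(px2w(c,r['location'],z).round(4)[:2],round(r['score'],2)) for r in nets.spot_point(c,n)[:3]])"
```

```text
t 19.32 pos [ 0.6104 -0.2661  0.1442] cur ang -98.53 tilt z [ 1.e-04 -3.e-04 -1.e+00] rz units -0.006 shift units [-0.01   0.839  0.035] rows>= 3.0
19.3167 [ 0.6104 -0.2661  0.1442] 0.418 [-0.2 -0.2 -0.7]
copper_carrier [(array([ 0.5021, -0.2515]), 0.7), (array([0.6346, 0.1328]), 0.25)]
copper_carrier [(array([ 0.5022, -0.2518]), 0.83)]
copper_carrier [(array([ 0.5069, -0.2499]), 0.6)]
tab0 [(array([ 0.606 , -0.1453]), 0.68), (array([ 0.5916, -0.2043]), 0.64), (array([ 0.5911, -0.2592]), 0.62)]
tab0 [(array([ 0.5829, -0.262 ]), 0.84), (array([ 0.5923, -0.2083]), 0.8), (array([ 0.6043, -0.1501]), 0.74)]
tab0 [(array([ 0.6027, -0.1478]), 0.64), (array([ 0.5912, -0.2032]), 0.53), (array([ 0.5837, -0.262 ]), 0.52)]
rack [(array([ 0.5388, -0.2015]), 0.71)]
rack []
rack [(array([ 0.5453, -0.1988]), 0.94), (array([ 0.616 , -0.1629]), 0.61)]
```

View pics/s15.png

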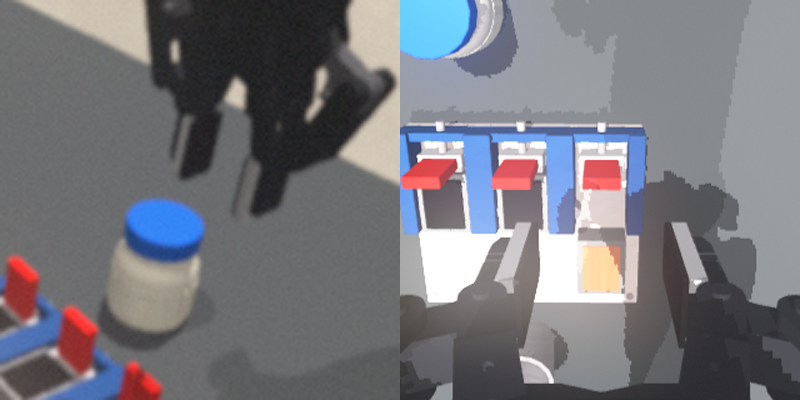

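View pics/t15.png

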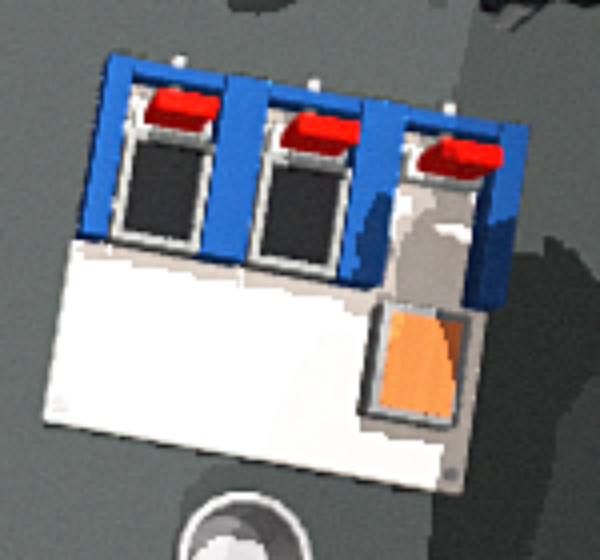

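```bash
python3 -c "
from h import *
need([.5025,-.251,0.02],-98.5)"
```

```text
t 19.92 pos [ 0.6109 -0.2659  0.1438] cur ang -98.51 tilt z [-2.e-04  1.e-04 -1.e+00] rz units -0.002 shift units [0.011 0.912 1.032] rows>= 5.0
```

Call:
apply_moves(
  moves="-0.3 0 0.2 0 0 0 0; -0.3 0 0.3 0 0 0 0; -0.3 0 0.3 0 0 0 0; -0.3 0 0.11 0 0 0 0; -0.3 0 0 0.2 0 0 0; -0.3 0 0 0.25 0 0 0; -0.3 0 0 0.25 0 0 0; -0.3 0 0 0.2 0 0 0; -0.3 0 0 0 0 0 0; -0.3 0 0 0 0 0 0",
)

```text
t: 20.75
eef_pos: [0.5022, -0.2494, 0.0354]
tool_rot: [-0.001, -0.653, 0.758, 0.001]
contact_force: [0.3, -0.4, 0.7]
gripper_width: 0.645
```

```bash
python3 -c "
from h import *
need([.5025,-.251,-.03],-98.5)
p,w=look('s16.png')
for n,z in (('copper_carrier',.008),):
  for c in (p,w):
   print(n,[(px2w(c,r['location'],z).round(4)[:2],round(r['score'],2)) for r in nets.spot_point(c,n)[:3]])"
```

```text
t 20.75 pos [ 0.5022 -0.2494  0.0354] cur ang -98.5 tilt z [-2.2e-03  9.0e-04 -1.0e+00] rz units -0.0 shift units [ 0.013 -0.005  0.545] rows>= 2.0
20.75 [ 0.5022 -0.2494  0.0354] 0.645 [ 0.3 -0.4  0.7]
copper_carrier [(array([ 0.4998, -0.252 ]), 0.83)]
copper_carrier [(array([ 0.5038, -0.2498]), 0.75)]
```

View pics/s16.png

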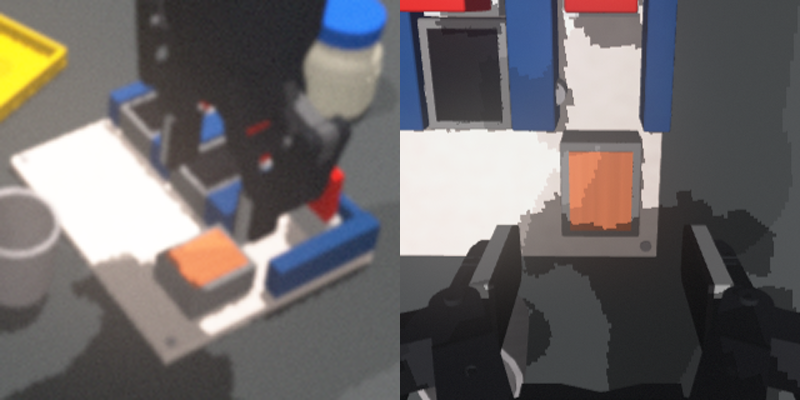

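```bash
python3 -c "
from h import *
w=wcam();c=lambda u,v:(160+(u-400)*.8,120+v*.8)
for q in ((562,145),(641,145),(562,235),(640,235),(601,190)): print(px2w(w,c(*q),.03).round(4))
P,M,o=Q();print(P,o['contact_force'])"
```

```text
[ 0.5288 -0.2372  0.03  ]
[ 0.5236 -0.2714  0.03  ]
[ 0.4854 -0.2294  0.03  ]
[ 0.4799 -0.2656  0.03  ]
[ 0.5052 -0.2509  0.03  ]
[ 0.50422232 -0.25033308  0.03775709] [0.86145165 0.92823556 0.43583105]
```

Call:
apply_moves(
  moves="-0.3 0 0 0.1 0 0 0; -0.3 0 0 0.15 0 0 0; -0.3 0 0 0.15 0 0 0; -0.3 0 0 0.1 0 0 0; -0.3 0 0 0 0 0 0; -0.3 0 0 0 0 0 0",
)

```text
t: 21.5
eef_pos: [0.5025, -0.2496, -0.0245]
tool_rot: [-0.0, -0.653, 0.758, 0.001]
contact_force: [0.6, 0.4, 1.6]
gripper_width: 0.65
```

```bash
python3 -c "
from h import *
need([.5025,-.251,-.03],-98.5)
p,w=look('s17.png')"
```

```text
t 21.5 pos [ 0.5025 -0.2496 -0.0245] cur ang -98.5 tilt z [-1.3e-03  5.0e-04 -1.0e+00] rz units -0.001 shift units [ 0.012 -0.002  0.046] rows>= 1.0
21.5 [ 0.5025 -0.2496 -0.0245] 0.65 [0.6 0.4 1.6]
```

View pics/s17.png

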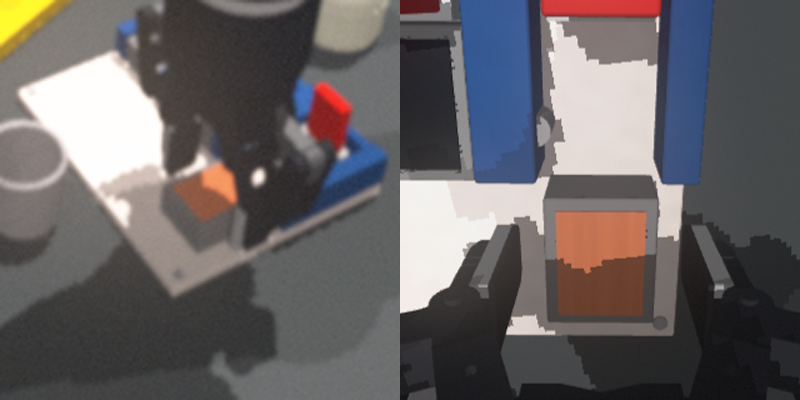

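```bash
python3 -c "
from h import *
P,M,o=Q();p=imaging.read_camera('side')
u,v=proj(p,P).astype(int);u0=u-80;v0=v-100
for dy in (-.011,.011):
 for s in (.029,-.029):
  print(dy,s,[(z,((proj(p,[*(P+M[:,0]*s+M[:,1]*dy)[:2],z])-[u0,v0])*2.5).round().tolist()) for z in (.008,.018,.028)])
save(cv2.resize(p['image'][v0+50:v0+110,u0+60:u0+120],(600,600),interpolation=2),'s18.png');print(u0,v0,u0+60,v0+50)
"
```

```text
-0.011 0.029 [(0.008, [255.0, 246.0]), (0.018, [257.0, 234.0]), (0.028, [259.0, 222.0])]
-0.011 -0.029 [(0.008, [192.0, 176.0]), (0.018, [194.0, 165.0]), (0.028, [195.0, 153.0])]
0.011 0.029 [(0.008, [224.0, 262.0]), (0.018, [226.0, 250.0]), (0.028, [228.0, 239.0])]
0.011 -0.029 [(0.008, [162.0, 190.0]), (0.018, [163.0, 179.0]), (0.028, [165.0, 167.0])]
328 270 388 320
```

View pics/s18.png

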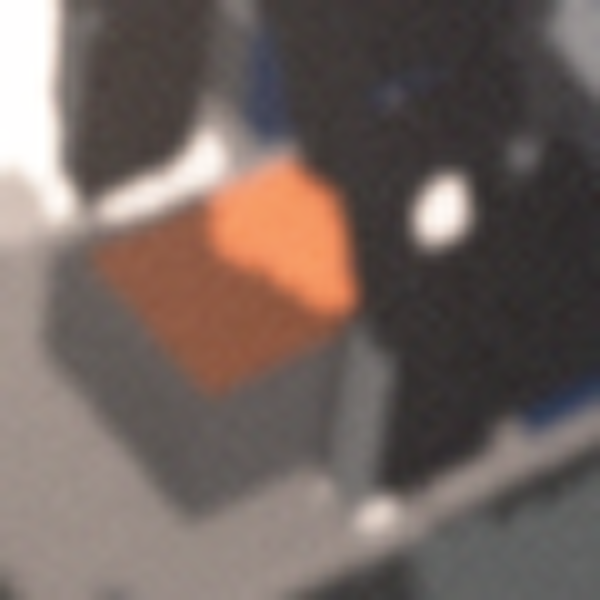

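Call:
apply_moves(
  moves="-0.2 0.01 0 0 0 0 0; -0.1 0 0 0 0 0 0; 0 0 0 0 0 0 0; 0.1 0 0 0 0 0 0; 0.2 0 0 0 0 0 0; 1 0 0 0 0 0 0; 1 0 0 0 0 0 0; 1 0 0 0 0 0 0",
  force=30,
)

```text
t: 22.32
eef_pos: [0.503, -0.2511, -0.0236]
tool_rot: [0.0, -0.653, 0.758, -0.0]
contact_force: [-1.2, 0.9, 6.5]
gripper_width: 0.412
```

```bash
python3 -c "
from h import *
need([.5025,-.251,.09],-98.5)
p,w=look('s19.png')"
```

```text
t 22.32 pos [ 0.503  -0.2511 -0.0236] cur ang -98.51 tilt z [ 5.e-04 -2.e-04 -1.e+00] rz units -0.002 shift units [ 0.     0.004 -0.946] rows>= 3.0
22.3167 [ 0.503  -0.2511 -0.0236] 0.412 [-1.2  0.9  6.5]
```

View pics/s19.png

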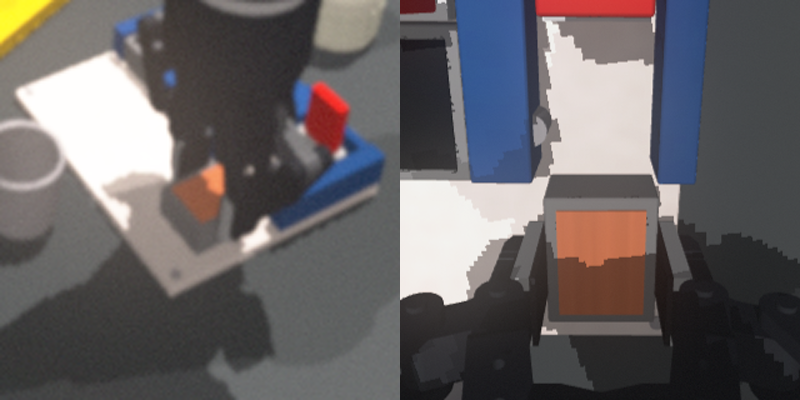

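```bash
python3 -c "
from h import *
w=wcam();P,M,o=Q();c=lambda u,v:(160+(u-400)*.8,120+v*.8)
for q in ((546,198),(657,198),(547,320),(657,320)): print((M.T@(px2w(w,c(*q),.03)-P)).round(4))
print([ (M.T@(px2w(w,r['location'],.008)-P)).round(4) for r in nets.spot_point(w,'copper_carrier')])"
```

```text
[-0.0166 -0.024  -0.0535]
[ 0.0177 -0.024  -0.0535]
[-0.018   0.021  -0.0536]
[ 0.0193  0.0211 -0.0535]
[]
```

Call:
apply_moves(
  moves="1 0 0 -0.1 0 0 0; 1 0 0 -0.2 0 0 0; 1 0 0 -0.3 0 0 0; 1 0 0 -0.3 0 0 0; 1 0 0 -0.1 0 0 0; 1 0 0 0 0 0 0",
)

```text
t: 23.02
eef_pos: [0.5053, -0.2521, 0.1003]
tool_rot: [0.002, -0.653, 0.758, -0.003]
contact_force: [0.4, -0.0, -1.2]
gripper_width: 0.415
```

```bash
python3 -c "
from h import *
need([.56,.231,.10],-19.3)
p,w=look('s20.png')"
```

```text
t 23.02 pos [ 0.5053 -0.2521  0.1003] cur ang -98.52 tilt z [ 0.0069 -0.0028 -1.    ] rz units -19.805 shift units [-9.01e-01 -3.95e+00  3.00e-03] rows>= 12.0
23.0167 [ 0.5053 -0.2521  0.1003] 0.415 [ 0.4 -0.  -1.2]
```

View pics/s20.png

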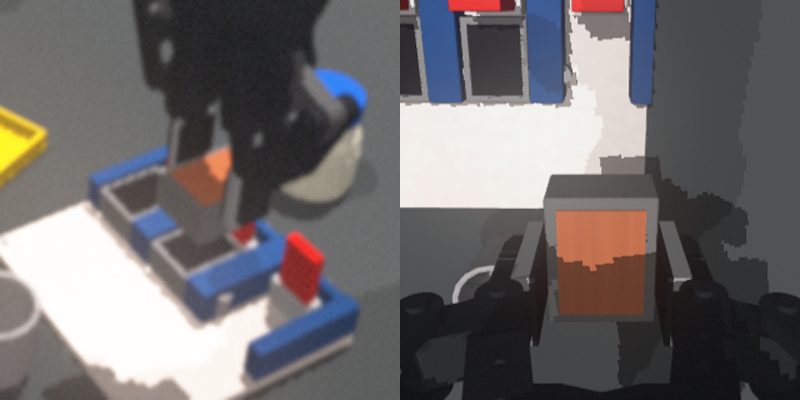

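Call:
apply_moves(
  moves="1 -0.15 0.01 0 0 0 0; 1 -0.25 0.01 0 0 0 0; 1 -0.3 0.01 0 0 0 0; 1 -0.3 0.01 0 0 0 0; 1 -0.3 0.01 0 0 0 0; 1 -0.3 0.01 0 0 0 0; 1 -0.3 0.01 0 0 0 0; 1 -0.3 0.01 0 0 0 0; 1 -0.3 0.01 0 0 0 0; 1 -0.3 0.01 0 0 0 0; 1 -0.3 0.01 0 0 0 0; 1 -0.3 0.01 0 0 0 0",
)

```text
t: 24.12
eef_pos: [0.5472, 0.156, 0.094]
tool_rot: [-0.002, -0.653, 0.758, 0.001]
contact_force: [0.6, 0.1, -0.4]
gripper_width: 0.411
```

Call:
apply_moves(
  moves="1 -0.3 0.01 0 0 0 0; 1 -0.2 0.01 0 0 0 0; 1 -0.1 0 0 0 0 0; 1 0 0 0 0 0 0; 1 0 0 0 0 0 -0.6; 1 0 0 0 0 0 -1; 1 0 0 0 0 0 -1; 1 0 0 0 0 0 -1; 1 0 0 0 0 0 -1; 1 0 0 0 0 0 -1; 1 0 0 0 0 0 -1; 1 0 0 0 0 0 -1",
)

```text
t: 25.12
eef_pos: [0.5567, 0.2227, 0.0948]
tool_rot: [0.002, 0.829, -0.56, -0.0]
contact_force: [-0.3, 0.0, -1.4]
gripper_width: 0.416
```

Call:
apply_moves(
  moves="1 0 0 0 0 0 -1; 1 0 0 0 0 0 -1; 1 0 0 0 0 0 -1; 1 0 0 0 0 0 -1; 1 0 0 0 0 0 -1; 1 0 0 0 0 0 -1; 1 0 0 0 0 0 -1; 1 0 0 0 0 0 -1; 1 0 0 0 0 0 -1; 1 0 0 0 0 0 -1; 1 0 0 0 0 0 -1; 1 0 0 0 0 0 -1",
)

```text
t: 26.12
eef_pos: [0.5567, 0.2227, 0.0947]
tool_rot: [0.001, 0.985, -0.174, -0.001]
contact_force: [0.1, -0.2, -0.8]
gripper_width: 0.411
```

```bash
python3 -c "
from h import *
need([.56,.231,.10],-19.3);print(np.round(bot.get_obs()['q'],2))
p,w=look('s21.png');t=imaging.read_camera('top')
for n in ('pale_standard','dark_standard'):
  for c in (p,w,t):
   print(n,[(px2w(c,r['location'],.016).round(4)[:2],round(r['score'],2)) for r in nets.spot_point(c,n)[:3]])
save(w['image'],'w21.png')"
```

```text
t 26.12 pos [0.5567 0.2227 0.0947] cur ang -20.07 tilt z [-0.002  -0.0027 -1.    ] rz units -0.192 shift units [ 0.003 -0.074 -0.044] rows>= 1.0
[-0.1   0.51 -0.51  1.8   0.31  0.91 -1.1 ]
26.1167 [0.5567 0.2227 0.0947] 0.411 [ 0.1 -0.2 -0.8]
pale_standard [(array([0.5799, 0.267 ]), 0.68)]
pale_standard [(array([0.5807, 0.2854]), 0.92)]
pale_standard []
dark_standard [(array([0.5435, 0.1813]), 0.88)]
dark_standard []
dark_standard [(array([0.5374, 0.176 ]), 0.79)]
```

View pics/w21.png

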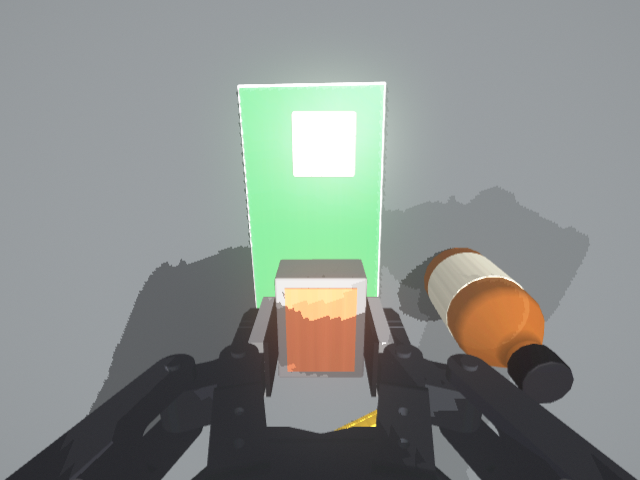

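```bash
python3 -c "
from h import *
w=wcam();t=imaging.read_camera('top');print(Q()[0])
im=w['image'];m=((im.min(2)>225)).astype(np.uint8);m[200:]=0;m[:95]=0
cs,_=cv2.findContours(m,0,1);k=max(cs,key=cv2.contourArea);r=cv2.minAreaRect(k);b=cv2.boxPoints(r);print(b.round(1).tolist())
W=np.array([px2w(w,q,.042)[:2] for q in b]);print('pale top ctr',W.mean(0).round(4),[np.linalg.norm(W[i]-W[i-1]).round(4) for i in range(4)],[(np.degrees(np.arctan2(*(W[i]-W[i-1])[::-1]))%90).round(2) for i in range(4)])
# plate corners
for q in ((238,86),(384,84),(256,305),(378,297)): print(px2w(w,q,.016).round(4))
save(cv2.resize(t['image'][170:300,100:260],(800,650))[:600],'t21.png')
"
```

```text
[0.55705426 0.22629024 0.09599331]
[[292.0, 116.0], [356.0, 116.0], [356.0, 181.0], [292.0, 181.0]]
pale top ctr [0.5821 0.2849] [np.float64(0.0398), np.float64(0.0393), np.float64(0.0398), np.float64(0.0415)] [np.float64(68.36), np.float64(69.77), np.float64(71.5), np.float64(69.77)]
[0.542  0.3415 0.016 ]
[0.6336 0.3091 0.016 ]
[0.4886 0.1879 0.016 ]
[0.5829 0.1607 0.016 ]
```

View pics/t21.png

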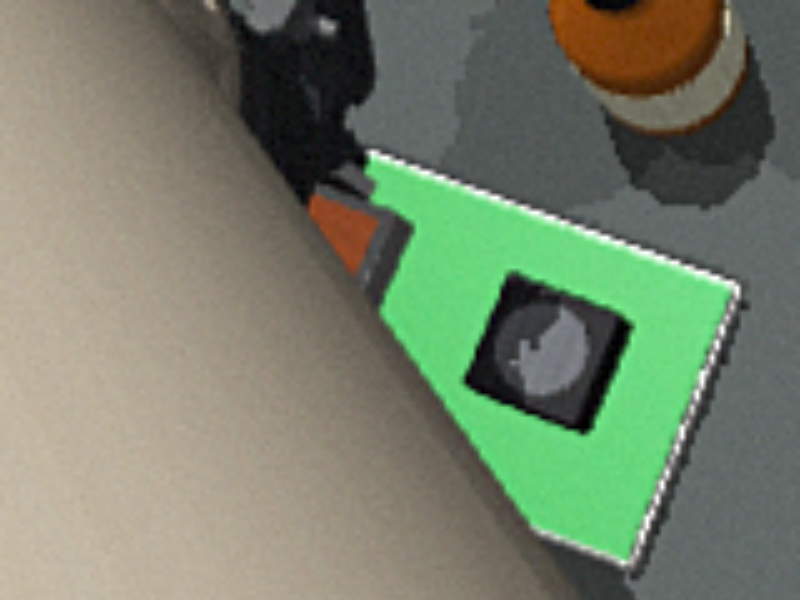

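```bash
python3 -c "
from h import *
t=imaging.read_camera('top')
print('dark disc now',px2w(t,(100+541/5,170+350/5),.042).round(4))
im=cv2.imread('pics/top0.png')
save(cv2.resize(im[190:265,120:235,::-1],(800,522),interpolation=2),'st0.png')
"
```

```text
dark disc now [0.5412 0.1784 0.042 ]
```

View pics/st0.png

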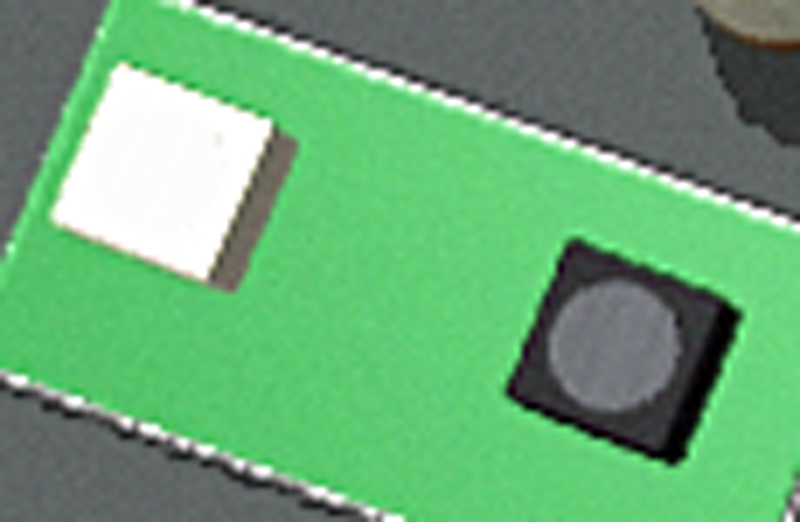

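```bash
python3 -c "
from h import *
t=imaging.read_camera('top');s=6.957
f=lambda u,v:px2w(t,(120+u/s,190+v/s),.042)[:2]
a=f(163,170);b=f(614,345);print(a,b,np.linalg.norm(a-b),np.degrees(np.arctan2(*(a-b)[::-1])),(a+b)/2)
need([.5608,.2305,.0],-19.3)"
```

```text
[0.58044177 0.2848666 ] [0.54190517 0.17830571] 0.11331501311813996 70.11802518794279 [0.56117347 0.23158616]
t 26.77 pos [0.5571 0.2263 0.096 ] cur ang -20.11 tilt z [ 1.e-04 -0.e+00 -1.e+00] rz units -0.202 shift units [ 0.018 -0.043  0.8  ] rows>= 3.0
```

Call:
apply_moves(
  moves="1 0.02 -0.04 0.1 0 0 -0.1; 1 0 0 0.2 0 0 0; 1 0 0 0.2 0 0 0; 1 0 0 0.15 0 0 0; 1 0 0 0.1 0 0 0; 1 0 0 0 0 0 0; 1 0 0 0 0 0 0",
)

```text
t: 27.35
eef_pos: [0.5608, 0.2301, 0.0054]
tool_rot: [0.0, 0.985, -0.171, -0.001]
contact_force: [-0.3, 1.0, 0.1]
gripper_width: 0.415
```

```bash
python3 -c "
from h import *
need([.5609,.2301,-.0156],-19.7)
p,w=look('s22.png')"
```

```text
t 27.35 pos [0.5608 0.2301 0.0054] cur ang -19.68 tilt z [-1.1e-03 -2.0e-04 -1.0e+00] rz units 0.004 shift units [ 0.001 -0.     0.175] rows>= 1.0
27.35 [0.5608 0.2301 0.0054] 0.415 [-0.3  1.   0.1]
```

View pics/s22.png

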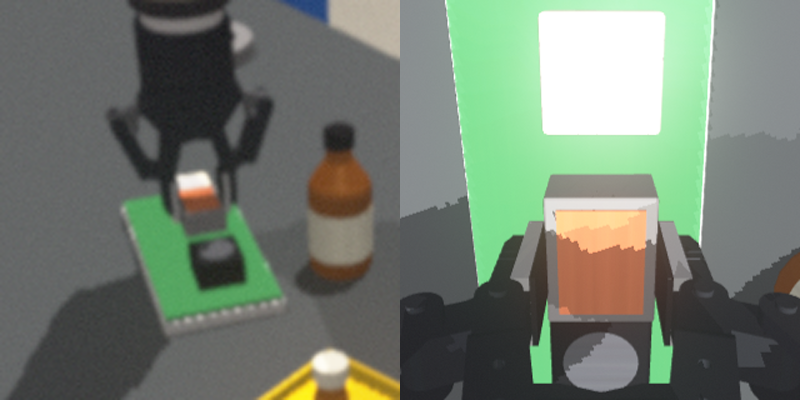

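Call:
apply_moves(
  moves="1 0 0 0.05 0 0 0; 1 0 0 0.05 0 0 0; 1 0 0 0.04 0 0 0; 1 0 0 0.02 0 0 0; 1 0 0 0 0 0 0; 1 0 0 0 0 0 0",
)

```text
t: 27.95
eef_pos: [0.5609, 0.2299, -0.0134]
tool_rot: [0.0, 0.985, -0.171, -0.0]
contact_force: [0.3, 0.1, -0.4]
gripper_width: 0.411
```

Call:
apply_moves(
  moves="1 0 0 0.012 0 0 0; 1 0 0 0 0 0 0; 1 0 0 0 0 0 0",
)

```text
t: 28.2
eef_pos: [0.5611, 0.23, -0.0145]
tool_rot: [-0.0, 0.985, -0.171, 0.0]
contact_force: [-0.3, 0.2, -1.0]
gripper_width: 0.412
```

```bash
python3 -c "
from h import *
need([.5609,.2301,-.0156],-19.7)
p,w=look('s23.png')"
```

```text
t 28.2 pos [ 0.5611  0.23   -0.0145] cur ang -19.71 tilt z [ 2.e-04  1.e-04 -1.e+00] rz units -0.001 shift units [-0.002 -0.     0.009] rows>= 1.0
28.2 [ 0.5611  0.23   -0.0145] 0.412 [-0.3  0.2 -1. ]
```

View pics/s23.png

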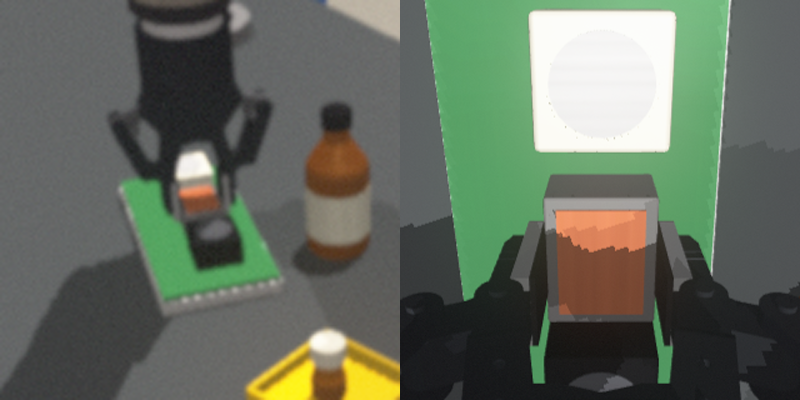

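```bash
python3 -c "
from h import *
w=wcam();P,M,o=Q();c=lambda u,v:(160+(u-400)*.8,120+v*.8)
T=lambda q,z:(M.T@(px2w(w,c(*q),z)-P)).round(4)[:2]
print('pale disc',T((602,83),.042),'pale edges',T((602,11),.042),T((602,152),.042),'disc dark',T((601,385),.042))
print('carrier',T((601,198),.0385),T((601,321),.0385))
save(cv2.resize(w['image'][300:480,230:410],(600,600)),'w24.png')"
```

```text
pale disc [ 0.0014 -0.0589] pale edges [ 0.0014 -0.0779] [ 0.0014 -0.0387] disc dark [0.001  0.0471]
carrier [ 0.0011 -0.0226] [0.001  0.0231]
```

View pics/w24.png

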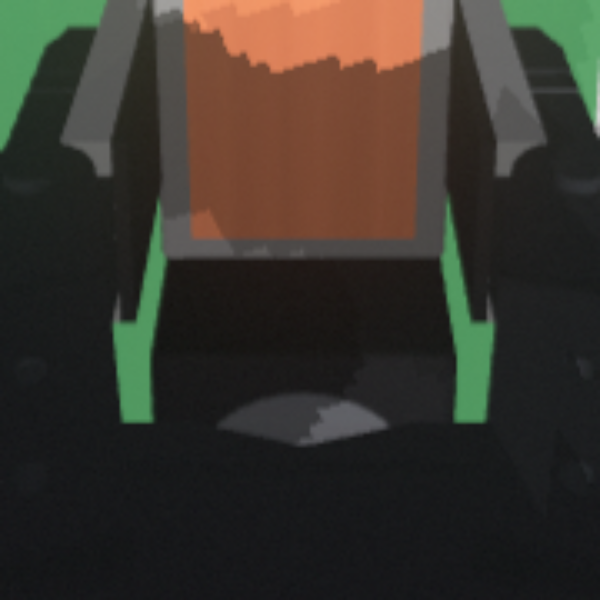

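Call:
apply_moves(
  moves="1 0 0 0.01 0 0 0; 1 0 0 0 0 0 0; 1 0 0 0.01 0 0 0; 1 0 0 0 0 0 0; 1 0 0 0 0 0 0",
)

```text
t: 28.77
eef_pos: [0.5613, 0.23, -0.0156]
tool_rot: [0.0, 0.985, -0.171, 0.0]
contact_force: [-4.8, -2.6, 13.3]
gripper_width: 0.415
```

Contact with the plate. Relieve, release gently and rise.

Call:
apply_moves(
  moves="1 0 0 -0.01 0 0 0; 0.1 0 0 0 0 0 0; 0 0 0 0 0 0 0; -0.1 0 0 0 0 0 0; -0.3 0 0 0 0 0 0; -0.3 0 0 0 0 0 0; -0.3 0 0 -0.1 0 0 0; -0.3 0 0 -0.2 0 0 0; -0.3 0 0 -0.3 0 0 0; -0.3 0 0 -0.3 0 0 0; -0.3 0 0 -0.3 0 0 0; -0.3 0 0 0 0 0 0",
)

```text
t: 29.77
eef_pos: [0.5652, 0.2328, 0.1367]
tool_rot: [-0.004, 0.985, -0.171, 0.005]
contact_force: [-0.2, 0.5, 1.2]
gripper_width: 0.65
```

```bash
python3 -c "
from h import *
need([.45,.0,.2],-19.7)
p,w=look('s25.png');save(w['image'],'w25.png')"
```

```text
t 29.77 pos [0.5652 0.2328 0.1367] cur ang -19.7 tilt z [ 0.0113  0.0054 -0.9999] rz units -0.0 shift units [-0.249  2.15  -0.527] rows>= 7.0
29.7667 [0.5652 0.2328 0.1367] 0.65 [-0.2  0.5  1.2]
```

View pics/w25.png

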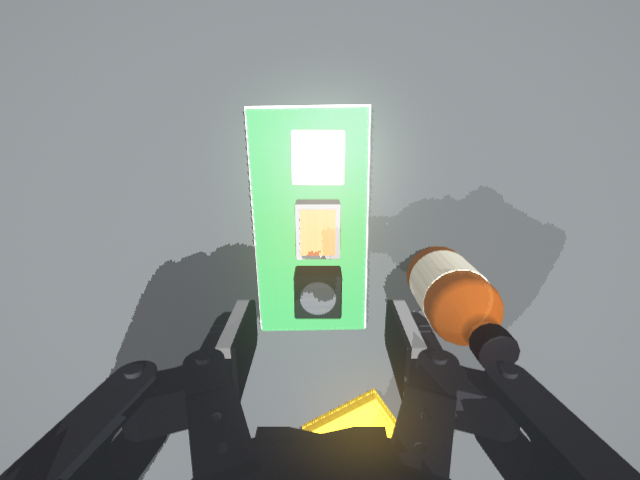

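Call:
apply_moves(
  moves="-0.3 0 0 -0.3 0 0 0; -0.3 0 0 -0.3 0 0 0; -0.3 0 0.2 0 0 0 0; -0.3 0 0.3 0 0 0 0; -0.3 0 0.3 0 0 0 0; -0.3 0 0.3 0 0 0 0; -0.3 0 0.2 0 0 0 0; -0.3 0 0 0 0 0 0; -0.3 0 0 0 0 0 0",
)

```text
t: 30.62
eef_pos: [0.5075, 0.0813, 0.1994]
tool_rot: [0.001, 0.985, -0.173, -0.001]
contact_force: [-0.0, 1.3, -0.4]
gripper_width: 0.65
```

```bash
python3 -c "
from h import *
p=imaging.read_camera('side');t=imaging.read_camera('top');w=wcam()
save(np.vstack([cv2.resize(t['image'][150:300],(640,150)),p['image'][140:400]]),'f1.png');save(w['image'],'f2.png')
save(cv2.resize(t['image'][170:300,100:260],(731,594),interpolation=2),'f3.png')
for n,z in (('copper_carrier',.016),('pale_standard',.016),('dark_standard',.016),('vial',.005),('bottle',0),('jar',0),('cup',0)):
  for c in (p,t,w):
   print(n,[(px2w(c,r['location'],z).round(4)[:2],round(r['score'],2)) for r in nets.spot_point(c,n)[:2]])"
```

```text
copper_carrier [(array([0.5585, 0.224 ]), 0.76)]
copper_carrier []
copper_carrier [(array([0.5617, 0.2278]), 0.96)]
pale_standard [(array([0.5842, 0.2731]), 0.69)]
pale_standard []
pale_standard []
dark_standard [(array([0.5439, 0.1902]), 0.74)]
dark_standard []
dark_standard [(array([0.5415, 0.1783]), 0.83)]
vial [(array([ 0.5136, -0.0171]), 0.65)]
vial [(array([ 0.5132, -0.0045]), 0.47)]
vial [(array([ 0.5192, -0.0119]), 0.84), (array([0.6469, 0.1452]), 0.29)]
bottle [(array([0.6492, 0.1484]), 0.6)]
bottle [(array([ 0.5133, -0.0118]), 0.31)]
bottle [(array([0.6489, 0.1469]), 0.81)]
jar [(array([ 0.7005, -0.1934]), 0.57)]
jar [(array([ 0.6973, -0.1863]), 0.56)]
jar []
cup [(array([ 0.4286, -0.1718]), 0.72)]
cup [(array([ 0.4216, -0.1724]), 0.79)]
cup [(array([ 0.4283, -0.1724]), 0.6)]
```

View pics/f1.png

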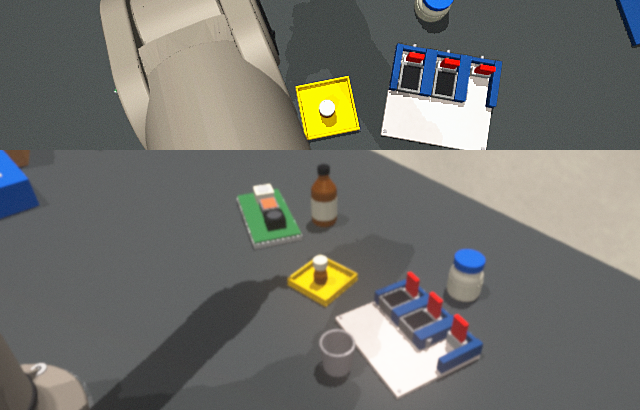

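View pics/f3.png

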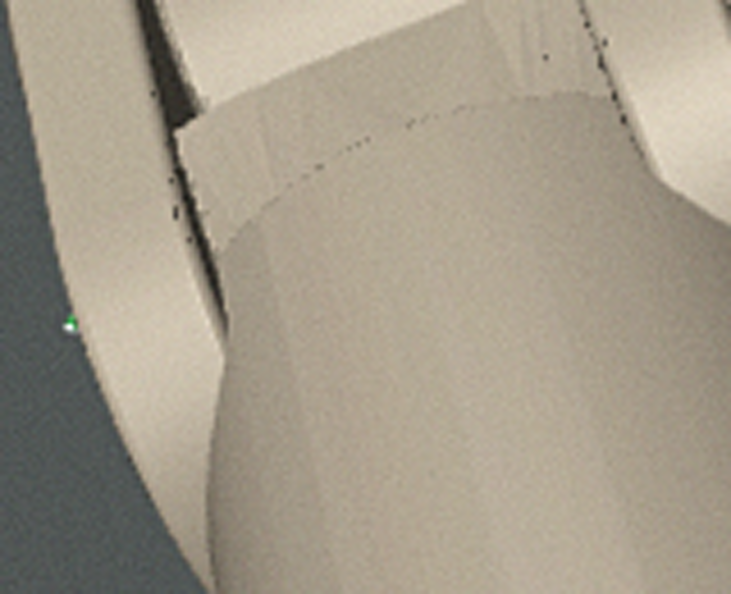

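Call:
apply_moves(
  moves="-0.3 0 0.2 0 0 0 0; -0.3 0 0.3 0 0 0 0; -0.3 0 0.3 0 0 0 0; -0.3 0.1 0.3 0 0 0 0; -0.3 0.1 0.3 0 0 0 0; -0.3 0.1 0.2 0 0 0 0; -0.3 0.1 0.2 0 0 0 0; -0.3 0 0 0 0 0 0; -0.3 0 0 0 0 0 0",
)

```text
t: 32.57
eef_pos: [0.4806, -0.138, 0.2]
tool_rot: [-0.0, 0.985, -0.173, -0.0]
contact_force: [-0.5, 0.9, -0.4]
gripper_width: 0.648
```

```bash
python3 -c "
from h import *
t=imaging.read_camera('top')
save(cv2.resize(t['image'][190:265,120:235],(800,522),interpolation=2),'f4.png')"
```

```text
(no output)
```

View pics/f4.png

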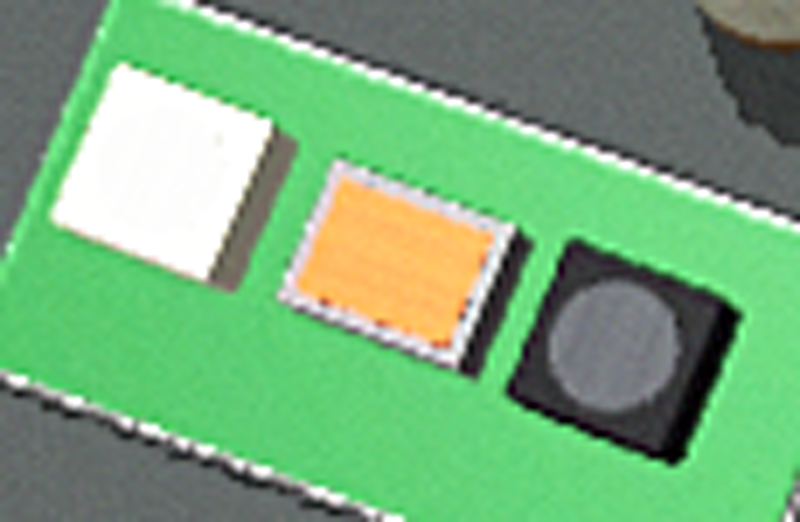

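```bash
python3 -c "
from h import *
t=imaging.read_camera('top');s=6.957
f=lambda q,z:px2w(t,(120+q[0]/s,190+q[1]/s),z)[:2]
a=f((163,170),.042);b=f((614,345),.042);c=f((399,264),.038);u=(a-b)/np.linalg.norm(a-b)
d=c-(a+b)/2;print('along',d@u,'across',d@[u[1],-u[0]])
k=f((338,160),.038)-f((518,230),.038);print(np.degrees(np.arctan2(k[1],k[0])-np.arctan2(u[1],u[0])))
print(np.round(bot.get_obs()['joint_vel'],3))
print(bot.hand_in())"
```

```text
along -0.0018965292923699632 across -0.00029439025100573004
-0.10534246430337448
[-0.014 -0.004 -0.012  0.004  0.003 -0.     0.   ]
the job is handed in; nothing more can be done
None
```

I stood the vial upright in the yellow tray and ejected the copper carrier by pushing its red tab to the end stop. The slide sprang back, and I set the carrier on the green plate midway between the standards. The job is handed in; the hand-in gave no verdict.

**Last checks**
- **Carrier:** in the top camera it lies copper face up, about 1.9 mm off the midpoint along the row (limit 8 mm) and 0.3 mm across it. Its long side is within about 0.1° of the row.
- **Vial:** it stands in the tray about 3 mm from the centre in the wrist view. Looser network readings from the other two cameras put it up to about 11 mm off, still inside the limit.
- **Slides:** all three tabs look home.
- **Everything else:** the black carriers look unmoved, though I judged them by eye only. The standards look the same in the before and after pictures. The bottle, jar and cup read within about 8 mm of their first estimates, which is the networks' own scatter (limit 20 mm).
- **Time:** the job was handed in at about 33 s of the 72 s allowed.

**What disagreed**
- **Fingertips:** they sat about 40 mm behind the reported TCP. My first close on the vial shut above its cap without moving it, and I lowered the later grasps to match.
- **Side-camera readings:** its network points for the standards were up to about 12 mm off the others, so I relied on block corners and discs in the top and wrist pictures.

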